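# Scan the labelled canisters and put them in the empty tray

## Robot

A 6-joint arm with a two-finger parallel gripper is mounted at the origin on the work surface. World frame = base frame: x ahead of the robot, y to its left, z up, the work surface at z = 0. Lengths are in m, angles in rad, forces in N, time in s.
With the tool pointing down it reaches from about 0.325 to 0.75 m from the base axis. Payload 7.6 kg.
Tool frame: the origin (TCP) lies at the very end of the fingers, on their centre line; the grasp point (between the pads) lies 19 mm behind it; z points along the fingers, y is the line along which they close (so a half turn about z gives the same grasp; the last joint's range is limited). The gripper opens to 85 mm and grips with 20 to 120 N. Pads are 22 mm wide; open, the fingers measure 114 mm over their backs; the gripper's body (76 mm by 85 mm) begins 54 mm behind the grasp point. The pads swing forward as they close: fully open they stand 13 mm farther back than shut.
Start: joints at [-1.298, 0.052, 1.401, -0, 1.689, -0.07], TCP at [0.176, -0.494, 0.231] pointing down, gripper open.
Joint ranges: [-2.9, 2.9], [-0.91, 2.17], [0.12, 2.37], [-1.06, 4.2], [0.26, 2.73], [-2.93, 2.93]. Speed limits (rad/s): [2.57, 2.57, 3.01, 3.14, 3.14, 3.14].

## Interface

Orientations are given as a rotation vector (axis times angle).
In Python, from plant import read_state, camera, camera_info, job_done gives the robot as it stands. The module is installed in compiled form; this text tells all that it offers.
- The arm moves only by the tool send_rows, never from a script. Its argument "increments" is a list of rows, each an object of numbers: "dx", "dy", "dz": the shift along the world's x, y, z in mm; "twist": the turn about the world's z in degrees; "hand": the opening, from 0 (shut) to 1 (fully open). In form: [{"dx": .., "dy": .., "dz": .., "twist": .., "hand": ..}, ...]. A call has 1 to 10 rows; each row is the pose to reach, as a shift and turn from the pose commanded when the call began; what a row does not reach only later rows make up. A row lasts 1/10 s, in which the tool goes at most 50 mm and 8.59 degrees, less where a joint would pass 70% of its speed; a pose out of reach is approached as far as the arm can. A call with a gripper value outside its range is refused whole. The fingers move at their own pace and stop on an object; "force" is the grip in N (left out, the last holds). Time passes only in rows, so rows that repeat a pose let the fingers close. It gives the time, the measured TCP pose, the force, the opening and the grip force at its end, in the units of the state.
- read_state(): the state, without advancing time (a new reading comes with each control period).
- camera(name): name is "side" or "top" or "wrist"; returns the picture (480x640x3 uint8, red, green, blue); there is no depth.
- camera_info(name): a dict with "vfov" (degrees; the focal length in pixels is half the picture's height over the tangent of half this angle, whatever the lens; pixels are square), "cx", "cy" (the principal point, pixels), "rvec" (rotation vector, rad) and "tvec" (3), from world to camera coordinates, as OpenCV has them. Camera axes: x right, y down, z forward; pixel columns grow to the right and rows downward; lengths in m; the calibration is good to about 2 mm. A picture is of the moment at which its call begins: read the wrist's pose just before it. camera_info takes no time and is no camera call; for the wrist camera it gives the pose at the moment of the call.
- job_done(): hands the job in; it is judged then, once.
The state is a dict: "clock": time; "joint_pos": joint angles; "joint_velocities": joint speeds; "tau": joint torques, N m; "position": TCP position; "eef_rot": TCP orientation; "wrist_force": force on the tool from outside, world axes, zero at the start; "torque": the same for the moment, N m; "opening": finger opening in m; "grip_force": force on a finger pad.
Only numpy, scipy, OpenCV 4.12 (cv2) and the standard library are available. Lean on these libraries where they do the work, as an engineer would, in place of code of your own. Each camera call takes 0.05 s, during which the arm holds its last target. There are 200 camera calls.

## Task

Check the labelled canisters into the kitchen stock: stand every labelled canister upright in a row on the scanner's foot plate, over the dashes, turned so that its label squarely faces the scanner's window, and when all of them stand like that, press the scan button right down. Then put all of them upright into the tray that was empty at the start, on its floor, and leave the bowl, the plain canister, the mug and the pepper mill where they are.

Things in the scene. Friction and masses are not known exactly. Their poses are not given: they have to be found in the camera images.
- scanner: Stock scanner, fixed: a thin white foot plate (3 mm thick, x -55 to +125 mm, y -190 to +190 mm) carrying a low white block (x +75 to +125 mm, 55 mm high) whose long face towards -x is a dark glass window. Origin: on the counter, in the middle of the row line (y axis, x = 0). +x points from the row line to the window. It reads labels that point within about 15 degrees of its +x.
- scanner_row (a point): Middle of the row line, on top of the foot plate. Four grey dashes mark the line, at scanner y -142.5, -47.5, 47.5 and 142.5 mm. Canisters stand over the dashes: centres within about 20 mm of the line and between y -175 and 175 mm
- scanner_window (a point): Middle of the scanner's window, 75 mm from the row line towards scanner +x, 32 mm above the counter
- scan_button_top (a point): Centre of the top of the scanner's round grey push button (30 mm across), on the block's top at scanner (100, -150) mm; press straight down
- scan_button (a joint): Travel of the scan button, m: 0 released, 0.006 fully down (about 5 N, springs back); it reads from 0.004
- tray_a: One of two alike open pink plastic trays, fixed to the counter, 220 mm (x) by 210 mm (y), 30 mm high, walls 5 mm, floor 5 mm thick; origin at the centre of its underside. One of the trays is empty at the start, the other holds the bowl and the plain canister; which one stands left or right differs.
- tray_b: The other tray, of the same shape and with the same axes (see tray_a)
- bowl: White bowl, 104 mm across, 50 mm high, standing in one of the trays; leave alone. Origin: centre of its underside
- plain_canister: Steel canister with a wooden lid but no label and no rib, 60 mm across, 104 mm high, beside the bowl in the same tray; leave alone. Origin: centre of its underside
- mug: Blue mug beside the scanner, 80 mm across, 90 mm high; leave alone. Origin: centre of its underside
- pepper_mill: Dark wooden pepper mill beside the scanner, 56 mm across, 165 mm high; leave alone. Origin: centre of its underside
- canister_1: Labelled steel canister, upright, 60 mm across, 104 mm high, about 0.3 kg, heavy foot, a flush wooden lid. White paper label on one side; a small dark rib (16 by 8 mm, 6 mm high) at the lid's rim lies on the label's side. Origin: centre of its underside; z up, +x points out through the label's middle. May be absent.
- canister_1_label (a point): Middle of canister_1's label, on its side, 30 mm from the axis
- canister_2: Labelled steel canister, upright, 66 mm across, 84 mm high, about 0.3 kg, heavy foot, a flush wooden lid. White paper label on one side; a small dark rib (16 by 8 mm, 6 mm high) at the lid's rim lies on the label's side. Origin: centre of its underside; z up, +x points out through the label's middle. May be absent.
- canister_2_label (a point): Middle of canister_2's label, on its side, 33 mm from the axis
- canister_3: Labelled steel canister, upright, 60 mm across, 104 mm high, about 0.3 kg, heavy foot, a flush wooden lid. White paper label on one side; a small dark rib (16 by 8 mm, 6 mm high) at the lid's rim lies on the label's side. Origin: centre of its underside; z up, +x points out through the label's middle. May be absent.
- canister_3_label (a point): Middle of canister_3's label, on its side, 30 mm from the axis
- canister_4: Labelled steel canister, upright, 66 mm across, 84 mm high, about 0.3 kg, heavy foot, a flush wooden lid. White paper label on one side; a small dark rib (16 by 8 mm, 6 mm high) at the lid's rim lies on the label's side. Origin: centre of its underside; z up, +x points out through the label's middle. May be absent.
- canister_4_label (a point): Middle of canister_4's label, on its side, 33 mm from the axis
There are look-alikes about, which are no part of the job. Leave any pink look-alike of the canister_2 alone. Leave any purple look-alike of the canister_3 alone.

How it is judged:
On the way, in this order (a step that is already met when the one before it is completed fails the run):
1. all the labelled canisters stand on the scanner's row with their labels facing the window (x of canister_1 in the frame of scanner between -0.022 and 0.022 m and y of canister_1 in the frame of scanner between -0.175 and 0.175 m and z of canister_1 in the frame of scanner between -0.002 and 0.008 m and angle between each of canister_1, canister_2, canister_3, canister_4's own z axis and vertical below 0.08 rad and angle between the x axis of each of canister_1, canister_2, canister_3, canister_4 and the x axis of scanner, either way round below 0.3 rad and x of each of canister_1_label, canister_2_label, canister_3_label, canister_4_label in the frame of scanner above 0 m and x of canister_2 in the frame of scanner between -0.022 and 0.022 m and y of canister_2 in the frame of scanner between -0.175 and 0.175 m and z of canister_2 in the frame of scanner between -0.002 and 0.008 m and x of canister_3 in the frame of scanner between -0.022 and 0.022 m and y of canister_3 in the frame of scanner between -0.175 and 0.175 m and z of canister_3 in the frame of scanner between -0.002 and 0.008 m and x of canister_4 in the frame of scanner between -0.022 and 0.022 m and y of canister_4 in the frame of scanner between -0.175 and 0.175 m and z of canister_4 in the frame of scanner between -0.002 and 0.008 m), for 0.3 s.
2. the scan button is pressed while they all face the window (all of step 1 and value of joint scan_button above 0.004 m), for 0.05 s.
At the end, for the whole second after the job is handed in: All labelled canisters present stand upright (within 0.08 rad) and at rest on the floor of the tray that was empty, after all of them stood together on the scanner's row (within 22 mm of the line) with labels within 0.3 rad of the window's direction while the button was pressed by at least 4 mm (x of canister_1 in the frame of tray_a between -0.105 and 0.105 m and y of canister_1 in the frame of tray_a between -0.1 and 0.1 m and z of canister_1 in the frame of tray_a between 0 and 0.01 m and angle between each of canister_1, canister_2, canister_3, canister_4's own z axis and vertical below 0.08 rad and linear speed of each of canister_1, canister_2, canister_3, canister_4 below 0.02 m/s and x of canister_2 in the frame of tray_a between -0.105 and 0.105 m and y of canister_2 in the frame of tray_a between -0.1 and 0.1 m and z of canister_2 in the frame of tray_a between 0 and 0.01 m and x of canister_3 in the frame of tray_a between -0.105 and 0.105 m and y of canister_3 in the frame of tray_a between -0.1 and 0.1 m and z of canister_3 in the frame of tray_a between 0 and 0.01 m and x of canister_4 in the frame of tray_a between -0.105 and 0.105 m and y of canister_4 in the frame of tray_a between -0.1 and 0.1 m and z of canister_4 in the frame of tray_a between 0 and 0.01 m); the robot touches nothing.
It fails at once if the bowl is moved by more than 30 mm (distance of bowl from where it was at the start of the episode above 0.03 m).
It fails at once if the plain canister is moved by more than 30 mm (distance of plain_canister from where it was at the start of the episode above 0.03 m).
It fails at once if the mug is moved by more than 30 mm (distance of mug from where it was at the start of the episode above 0.03 m).
It fails at once if the pepper mill is moved by more than 30 mm (distance of pepper_mill from where it was at the start of the episode above 0.03 m).
Of canister_1, canister_2, canister_3, canister_4 only 3 to 4 are there at a start; the rules pass over those that are not, and their reading is None.
At some moment in a run one of canister_1, canister_2, canister_3, canister_4 may be knocked a few centimetres aside while the robot is not near it.
It also fails if it takes over 210 s, if anything falls off the work surface, if the arm or the gripper's body presses on something with over 40 N, if the wrist force passes 120 N, or if a joint passes its speed limit or range.

## Working session

There is one attempt and no reset: what is moved stays moved. The work goes in short steps, Python scripts to look and compute and a tool call to move; the robot and the scene stay as the last step left them, time stands still between calls to the robot, and variables do not carry over. Pictures are saved under pics/ and viewed, at most 14 in all, crops included, and the job is handed in when it is done.

Besides the shell and the picture viewer there is one more tool, called after "Emit:" as name(argument=value, ...), one argument or row to a line, values as JSON. send_rows: Moves the arm, as the interface text tells. Its arguments: {"type":"object","properties":{"increments":{"type":"array"},"force":{"type":"number"}},"required":["increments"]}

```bash
mkdir -p pics; cat > h.py <<'E'
import numpy as np, cv2
from plant import read_state, camera, camera_info, job_done
def cam(n):
    i=camera_info(n); im=camera(n)
    f=240/np.tan(np.radians(i['vfov'])/2)
    R=cv2.Rodrigues(np.array(i['rvec'],float))[0]; t=np.array(i['tvec'],float).ravel()
    return im,dict(f=f,cx=i['cx'],cy=i['cy'],R=R,t=t,info=i)
def ray(c,u,v,z):
    d=c['R'].T@np.array([(u-c['cx'])/c['f'],(v-c['cy'])/c['f'],1]); o=-c['R'].T@c['t']
    return o+d*(z-o[2])/d[2]
def proj(c,p):
    q=c['R']@np.array(p,float)+c['t']; return np.array([c['cx']+c['f']*q[0]/q[2],c['cy']+c['f']*q[1]/q[2]])
def save(n,im): cv2.imwrite('pics/'+n+'.png',cv2.cvtColor(im,cv2.COLOR_RGB2BGR))
E
python3 - <<'E'
from h import *
for n in ('top','side'):
    im,c=cam(n); save(n+'0',im); print(n,c['info'],-c['R'].T@c['t'])
s=read_state(); print(s['clock'],s['position'],s['eef_rot'],s['opening'])
E
```

```text
top {'vfov': 52.158358984734434, 'cx': 321.9229616703973, 'cy': 242.2941393053063, 'rvec': array([ 2.13775329, -2.0841341 ,  0.22018278]), 'tvec': array([-0.00452225,  0.5372078 ,  1.12564514])} [0.29241548 0.00511049 1.21250019]
side {'vfov': 49.84557561133834, 'cx': 317.6054344817132, 'cy': 240.7414834429029, 'rvec': array([ 0.5008965 , -2.71744767,  1.17371779]), 'tvec': array([0.48170489, 0.20374235, 1.058982  ])} [0.22982091 0.76179866 0.87283365]
0.1 [ 0.17641981 -0.49419234  0.23055896] [-3.09419858e+00 -5.35626878e-01  1.91843486e-04] 0.08561531012295029
```

View pics/top0.png

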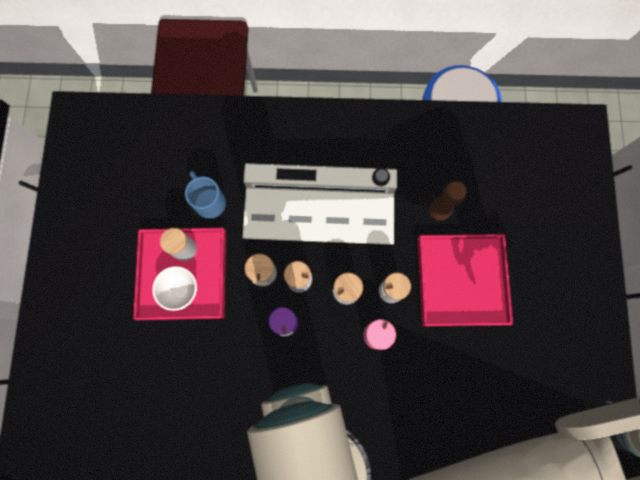

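View pics/side0.png

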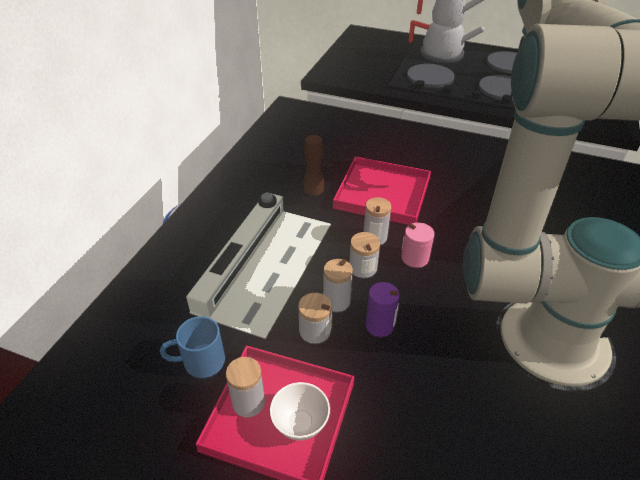

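Top view: the four labelled canisters are near (260,268), (298,276), (348,288) and (396,286). The empty tray is on the right at (465,280), the scanner is at the top centre with its button at (381,176), and the purple and pink look-alikes are at (283,321) and (380,334). In the side view, from +y to -y, the canisters look short, tall, short, tall.

```bash
cat > meas.py <<'E'
from h import *
def lids(im,c,hs=None):
    hsv=cv2.cvtColor(im,cv2.COLOR_RGB2HSV)
    m=cv2.inRange(hsv,(8,60,110),(22,190,255))
    m=cv2.morphologyEx(m,cv2.MORPH_OPEN,np.ones((3,3)))
    out=[]
    for k in cv2.findContours(m,cv2.RETR_EXTERNAL,cv2.CHAIN_APPROX_NONE)[0]:
        if cv2.contourArea(k)<200: continue
        out.append((cv2.convexHull(k)[:,0,:].astype(float),cv2.boundingRect(k)))
    return sorted(out,key=lambda o:o[1][0]),m
def fitlid(c,hull,z):
    P=np.array([ray(c,u,v,z)[:2] for u,v in hull]).astype(np.float32)
    return cv2.minEnclosingCircle(P)
E
python3 - <<'E'
from meas import *
im=cv2.cvtColor(cv2.imread('pics/top0.png'),cv2.COLOR_BGR2RGB)
i=camera_info('top'); c=dict(f=240/np.tan(np.radians(i['vfov'])/2),cx=i['cx'],cy=i['cy'],R=cv2.Rodrigues(np.array(i['rvec']))[0],t=np.array(i['tvec']).ravel())
L,m=lids(im,c)
for h,b in L:
    for z in (.084,.104):
        (x,y),r=fitlid(c,h,z); print(b,z,np.round([x,y,r],4))
for n,p in dict(dashes=None,).items(): pass
hsv=cv2.cvtColor(im,cv2.COLOR_RGB2HSV)
# dashes: grey in plate
g=cv2.cvtColor(im,cv2.COLOR_RGB2GRAY); sub=cv2.inRange(g,70,165); sub[:205]=0; sub[235:]=0; sub[:,:248]=0; sub[:,392:]=0
sub=cv2.morphologyEx(sub,cv2.MORPH_OPEN,np.ones((3,3)))
n,_,st,ce=cv2.connectedComponentsWithStats(sub)
for k in range(1,n): print('dash',st[k],ray(c,*ce[k],.003))
pk=cv2.inRange(hsv,(160,150,120),(179,255,255))
for k in cv2.findContours(pk,cv2.RETR_EXTERNAL,cv2.CHAIN_APPROX_SIMPLE)[0]:
    if cv2.contourArea(k)>3000:
        P=np.array([ray(c,u,v,.03)[:2] for u,v in k[:,0]]).astype(np.float32); print('tray',cv2.minAreaRect(P))
print('button',ray(c,381,175,.065),ray(c,381,175,.055))
crop=np.hstack([cv2.resize(im[245:315,235:315],(400,350),interpolation=cv2.INTER_CUBIC),cv2.resize(im[255:325,335:415],(400,350),interpolation=cv2.INTER_CUBIC)])
save('crop0',crop)
E
```

```text
(161, 228, 26, 26) 0.084 [0.5268 0.3583 0.0318]
(161, 228, 26, 26) 0.104 [0.5227 0.352  0.0313]
(245, 254, 29, 28) 0.084 [0.4672 0.1547 0.034 ]
(245, 254, 29, 28) 0.104 [0.4641 0.1521 0.0334]
(285, 261, 26, 27) 0.084 [0.4546 0.0652 0.0315]
(285, 261, 26, 27) 0.104 [0.4517 0.0642 0.031 ]
(334, 273, 29, 29) 0.084 [ 0.4281 -0.054   0.0339]
(334, 273, 29, 29) 0.104 [ 0.4257 -0.0529  0.0334]
(384, 273, 27, 27) 0.084 [ 0.433  -0.1667  0.0317]
(384, 273, 27, 27) 0.104 [ 0.4306 -0.1636  0.0311]
dash [251 214  25   8 188] [0.60953537 0.1609977  0.003     ]
dash [289 216  22   7 117] [0.6073616  0.06916468 0.003     ]
dash [327 218  21   5 102] [ 0.60722672 -0.02693224  0.003     ]
dash [364 219  22   6 106] [ 0.60543605 -0.12290822  0.003     ]
tray ((0.4605601727962494, -0.3396972417831421), (0.2226167917251587, 0.21286320686340332), 2.1052229404449463)
tray ((0.45828938484191895, 0.3528671860694885), (0.2227180302143097, 0.21571600437164307), 2.627140998840332)
button [ 0.70846573 -0.13216462  0.065     ] [ 0.71209144 -0.13336092  0.055     ]
```

View pics/crop0.png

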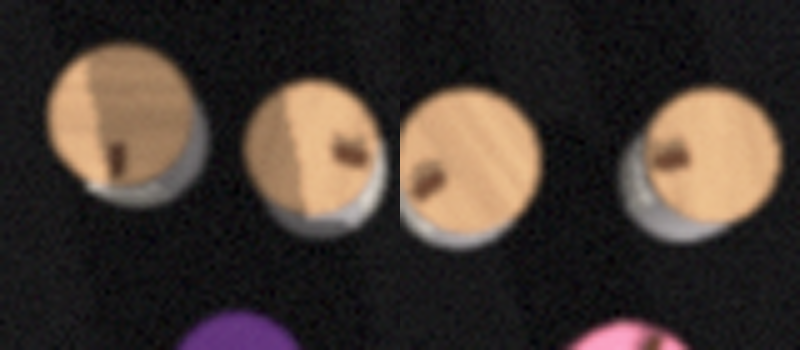

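Crop: the lids are clear. Canister A's rib points down, B's right, C's lower-left and D's left. The lid radii of 33.9/31/33.9/31.1 mm match short, tall, short, tall. Next I'll get the rib yaws and the lateral obstacles as numbers.

```bash
cat >> meas.py <<'E'
def canisters(im,c,show=True):
    "list of x,y,h,yaw(deg) of lidded canisters"
    L,m=lids(im,c); g=im.max(axis=2).astype(float); out=[]
    for hull,b in L:
        q=[(fitlid(c,hull,z),z) for z in (.084,.104)]
        r=q[0][0][1]; h=.084 if r>.0327 else .104
        (x,y),r=q[0][0] if h==.084 else q[1][0]
        mask=np.zeros(g.shape,np.uint8); cv2.fillConvexPoly(mask,np.round(hull).astype(int),1)
        mask=cv2.erode(mask,np.ones((3,3)))
        vs,us=np.nonzero((g<105)&(mask>0)); yaw=None
        if len(us)>5:
            w=120-g[vs,us]; u,v=np.average(us,weights=w),np.average(vs,weights=w)
            p=ray(c,u,v,h+.004); yaw=np.degrees(np.arctan2(p[1]-y,p[0]-x)); 
            d=np.hypot(p[1]-y,p[0]-x)
        out.append((x,y,h,yaw))
        if show: print(np.round([x,y,r],4),h,None if yaw is None else (round(yaw,1),'rib at mm',round(d*1e3,1),len(us)))
    return out
E
python3 - <<'E'
from meas import *
im,c=cam('top'); canisters(im,c)
print('mill top',ray(c,455,190,.165),'base',ray(c,437,212,.0))
print('mug',ray(c,207,193,.09))
s=read_state(); print(s['joint_pos'],s['wrist_force'])
E
```

```text
[0.5227 0.352  0.0313] 0.104 None
[0.4667 0.1547 0.0341] 0.084 (np.float64(-179.0), 'rib at mm', np.float64(20.4), 14)
[0.4517 0.0644 0.031 ] 0.104 None
[ 0.4284 -0.054   0.0338] 0.084 None
[ 0.4305 -0.1636  0.0312] 0.104 None
mill top [ 0.64118137 -0.28559774  0.165     ] base [ 0.63591313 -0.28343327  0.        ]
mug [0.64334361 0.28657996 0.09      ]
[-1.29829427e+00  5.27402860e-02  1.40143895e+00  5.88137761e-06
  1.68859646e+00 -7.02912732e-02] [-0.80333962 -0.19660063 -0.05930424]
```

```bash
sed -i 's/(g<105)&(mask>0)/(g<0.66*np.median(g[mask>0]))\&(mask>0)/; s/w=120-g\[vs,us\]/w=np.median(g[mask>0])-g[vs,us]/' meas.py
python3 - <<'E'
from meas import *
im,c=cam('top'); canisters(im,c)
E
```

```text
[0.5227 0.352  0.0313] 0.104 None
[0.4668 0.1547 0.0341] 0.084 (np.float64(-179.6), 'rib at mm', np.float64(20.3), 14)
[0.4518 0.0638 0.0307] 0.104 (np.float64(-102.0), 'rib at mm', np.float64(16.3), 20)
[ 0.4282 -0.054   0.0339] 0.084 (np.float64(121.9), 'rib at mm', np.float64(21.6), 20)
[ 0.4305 -0.1636  0.0312] 0.104 (np.float64(95.8), 'rib at mm', np.float64(20.1), 25)
```

Emit:
send_rows(
  increments=[
    {"dx": 40,"dy": 20,"dz": 0,"twist": 8,"hand": 1},
    {"dx": 75,"dy": 50,"dz": 0,"twist": 16,"hand": 1},
    {"dx": 110,"dy": 85,"dz": 0,"twist": 24,"hand": 1},
    {"dx": 140,"dy": 120,"dz": 0,"twist": 32,"hand": 1},
    {"dx": 165,"dy": 160,"dz": 0,"twist": 40,"hand": 1},
    {"dx": 190,"dy": 200,"dz": 0,"twist": 48,"hand": 1},
    {"dx": 210,"dy": 240,"dz": 0,"twist": 56,"hand": 1},
    {"dx": 230,"dy": 275,"dz": 0,"twist": 64,"hand": 1},
    {"dx": 245,"dy": 305,"dz": 0,"twist": 72,"hand": 1},
    {"dx": 254,"dy": 331,"dz": 0,"twist": 80,"hand": 1},
  ],
  force=40,
)

```text
clock: 1.2
position: [0.4311, -0.1616, 0.2312]
eef_rot: [-2.018, -2.407, -0.0]
wrist_force: [1.2, -0.3, -1.0]
opening: 0.0858
grip_force: 0.0
```

```bash
python3 - <<'E'
from meas import *
s=read_state(); im,c=cam('wrist'); save('w1',im); print(s['position'], -c['R'].T@c['t']); canisters(im,c)
E
```

```text
[ 0.43113148 -0.16161839  0.23118007] [ 0.41771687 -0.08864928  0.37413156]
[ 0.4302 -0.1689  0.0336] 0.084 (np.float64(96.7), 'rib at mm', np.float64(19.3), 315)
[ 0.4256 -0.0535  0.0341] 0.084 (np.float64(124.4), 'rib at mm', np.float64(21.2), 392)
```

View pics/w1.png

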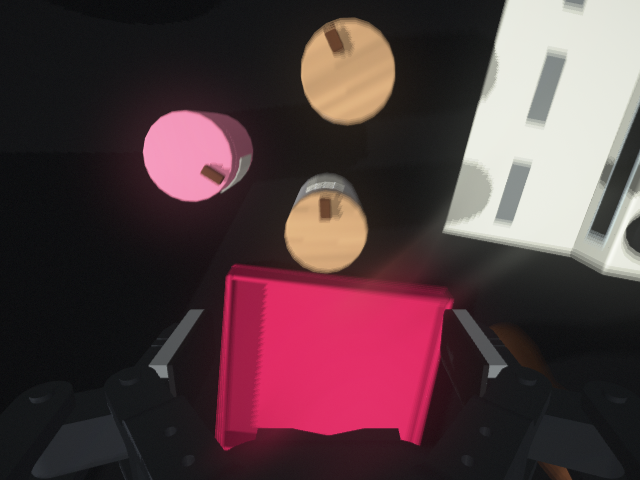

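Wrist view: D's lid is at (326,231) and C's at (348,70). The rays agree with the top view within 2 mm, and the yaw agrees too. Going down for D.

Emit:
send_rows(
  increments=[
    {"dz": -45,"hand": 1},
    {"dz": -90,"hand": 1},
    {"dz": -130,"hand": 1},
    {"dz": -155,"hand": 1},
    {"dz": -169,"hand": 1},
    {"dz": -169,"hand": 1},
    {"dz": -169,"hand": 0},
    {"dz": -169,"hand": 0},
    {"dz": -169,"hand": 0},
    {"dz": -169,"hand": 0},
  ],
  force=40,
)

```text
schema error: expected keys dx, dy, dz, twist, hand
```

Emit:
send_rows(
  increments=[
    {"dx": 0,"dy": 0,"dz": -45,"twist": 0,"hand": 1},
    {"dx": 0,"dy": 0,"dz": -90,"twist": 0,"hand": 1},
    {"dx": 0,"dy": 0,"dz": -130,"twist": 0,"hand": 1},
    {"dx": 0,"dy": 0,"dz": -155,"twist": 0,"hand": 1},
    {"dx": 0,"dy": 0,"dz": -169,"twist": 0,"hand": 1},
    {"dx": 0,"dy": 0,"dz": -169,"twist": 0,"hand": 1},
    {"dx": 0,"dy": 0,"dz": -169,"twist": 0,"hand": 0},
    {"dx": 0,"dy": 0,"dz": -169,"twist": 0,"hand": 0},
    {"dx": 0,"dy": 0,"dz": -169,"twist": 0,"hand": 0},
    {"dx": 0,"dy": 0,"dz": -169,"twist": 0,"hand": 0},
  ],
  force=40,
)

```text
clock: 2.25
position: [0.431, -0.164, 0.0638]
eef_rot: [2.026, 2.398, 0.0]
wrist_force: [-3.3, 0.2, 6.5]
opening: 0.059
grip_force: 42.8
```

Emit:
send_rows(
  increments=[
    {"dx": 0,"dy": 0,"dz": 20,"twist": 0,"hand": 0},
    {"dx": 0,"dy": 0,"dz": 50,"twist": 0,"hand": 0},
    {"dx": 10,"dy": 3,"dz": 70,"twist": -8,"hand": 0},
    {"dx": 35,"dy": 9,"dz": 70,"twist": -16,"hand": 0},
    {"dx": 60,"dy": 15,"dz": 70,"twist": -24,"hand": 0},
    {"dx": 85,"dy": 21,"dz": 70,"twist": -32,"hand": 0},
    {"dx": 110,"dy": 27,"dz": 70,"twist": -40,"hand": 0},
    {"dx": 135,"dy": 33,"dz": 70,"twist": -48,"hand": 0},
    {"dx": 160,"dy": 39,"dz": 70,"twist": -56,"hand": 0},
    {"dx": 175,"dy": 42,"dz": 70,"twist": -64,"hand": 0},
  ],
)

```text
clock: 3.25
position: [0.6068, -0.1207, 0.1319]
eef_rot: [-2.993, -0.954, -0.0]
wrist_force: [-0.4, -0.5, -2.1]
opening: 0.0591
grip_force: 44.5
```

Emit:
send_rows(
  increments=[
    {"dx": 0,"dy": 0,"dz": 0,"twist": -8,"hand": 0},
    {"dx": 0,"dy": 0,"dz": 0,"twist": -16,"hand": 0},
    {"dx": 0,"dy": 0,"dz": 0,"twist": -24,"hand": 0},
    {"dx": 0,"dy": 0,"dz": 0,"twist": -32,"hand": 0},
    {"dx": 0,"dy": 0,"dz": -20,"twist": -32,"hand": 0},
    {"dx": 0,"dy": 0,"dz": -40,"twist": -32,"hand": 0},
    {"dx": 0,"dy": 0,"dz": -55,"twist": -32,"hand": 0},
    {"dx": 0,"dy": 0,"dz": -62,"twist": -32,"hand": 0},
    {"dx": 0,"dy": 0,"dz": -65,"twist": -32,"hand": 0},
    {"dx": 0,"dy": 0,"dz": -65,"twist": -32,"hand": 0},
  ],
)

```text
clock: 4.25
position: [0.6059, -0.1215, 0.0679]
eef_rot: [3.14, 0.1, 0.001]
wrist_force: [0.6, -0.2, -1.8]
opening: 0.0595
grip_force: 44.6
```

Emit:
send_rows(
  increments=[
    {"dx": 0,"dy": 0,"dz": -2,"twist": 0,"hand": 0},
    {"dx": 0,"dy": 0,"dz": -2,"twist": 0,"hand": 0},
    {"dx": 0,"dy": 0,"dz": -2,"twist": 0,"hand": 1},
    {"dx": 0,"dy": 0,"dz": -2,"twist": 0,"hand": 1},
    {"dx": 0,"dy": 0,"dz": -2,"twist": 0,"hand": 1},
    {"dx": 0,"dy": 0,"dz": -2,"twist": 0,"hand": 1},
    {"dx": 0,"dy": 0,"dz": 20,"twist": 0,"hand": 1},
    {"dx": 0,"dy": 0,"dz": 60,"twist": 0,"hand": 1},
    {"dx": 0,"dy": 0,"dz": 105,"twist": 0,"hand": 1},
    {"dx": 0,"dy": 0,"dz": 135,"twist": 0,"hand": 1},
  ],
)

```text
clock: 5.25
position: [0.6061, -0.1216, 0.2061]
eef_rot: [3.139, 0.1, 0.006]
wrist_force: [0.6, -1.5, 0.7]
opening: 0.0853
grip_force: 0.0
```

```bash
sed -i 's/r=q\[0\]\[0\]\[1\]; h=.084 if r>.0327 else .104/h=min([(abs(q[0][0][1]-.0337),.084),(abs(q[1][0][1]-.031),.104)])[1]; tz=[.084,.104]/' meas.py
python3 - <<'E'
from meas import *
s=read_state(); print(s['position'],s['eef_rot'],s['clock'])
for n in ('top','wrist'):
  im,c=cam(n); print(n); canisters(im,c)
E
```

```text
[ 0.60605296 -0.1216384   0.20610095] [3.13879171 0.09969122 0.00584993] 5.25
top
[0.5227 0.352  0.0313] 0.104 None
[0.467  0.1546 0.0344] 0.084 (np.float64(179.8), 'rib at mm', np.float64(19.9), 17)
[0.4517 0.0642 0.031 ] 0.104 (np.float64(-100.6), 'rib at mm', np.float64(18.2), 21)
wrist
[0.4824 0.115  0.0272] 0.104 (np.float64(-40.5), 'rib at mm', np.float64(24.7), 241)
[ 0.4547 -0.0624  0.0291] 0.104 (np.float64(-77.7), 'rib at mm', np.float64(13.3), 196)
[ 0.6057 -0.1205  0.0309] 0.104 (np.float64(2.4), 'rib at mm', np.float64(20.5), 403)
```

Emit:
send_rows(
  increments=[
    {"dx": -20,"dy": 7,"dz": 0,"twist": 8,"hand": 1},
    {"dx": -40,"dy": 15,"dz": 0,"twist": 16,"hand": 1},
    {"dx": -65,"dy": 23,"dz": 0,"twist": 24,"hand": 1},
    {"dx": -90,"dy": 32,"dz": 0,"twist": 32,"hand": 1},
    {"dx": -115,"dy": 42,"dz": 0,"twist": 40,"hand": 1},
    {"dx": -140,"dy": 52,"dz": 0,"twist": 48,"hand": 1},
    {"dx": -160,"dy": 60,"dz": 0,"twist": 56,"hand": 1},
    {"dx": -178,"dy": 67,"dz": 0,"twist": 64,"hand": 1},
    {"dx": -178,"dy": 67,"dz": 0,"twist": 66,"hand": 1},
  ],
)

```text
clock: 6.25
position: [0.426, -0.0538, 0.2018]
eef_rot: [-2.574, -1.8, 0.001]
wrist_force: [-0.2, 0.1, -0.6]
opening: 0.0856
grip_force: 0.0
```

```bash
python3 - <<'E'
from meas import *
s=read_state(); print(s['position'],s['eef_rot'],s['clock'])
im,c=cam('wrist'); canisters(im,c); save('w2',im)
E
```

```text
[ 0.42596017 -0.05379371  0.20176512] [-2.57424450e+00 -1.79995672e+00  5.33670557e-04] 6.25
[0.4496 0.062  0.03  ] 0.104 (np.float64(-102.1), 'rib at mm', np.float64(18.1), 464)
[ 0.4281 -0.0497  0.0304] 0.104 (np.float64(124.1), 'rib at mm', np.float64(20.0), 307)
[ 0.5994 -0.1209  0.0329] 0.104 (np.float64(124.4), 'rib at mm', np.float64(30.0), 372)
```

View pics/w2.png

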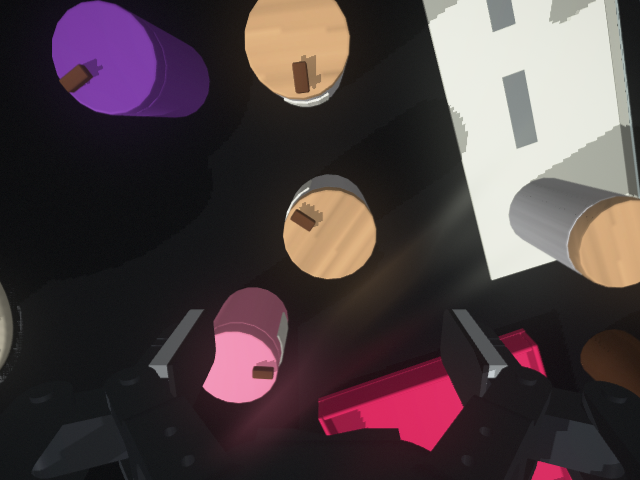

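The wrist view is centred on C's lid at (330,233), a short canister. Its yaw is confirmed as about 123°, and the pads clear the pink look-alike. Descending.

Emit:
send_rows(
  increments=[
    {"dx": 0,"dy": 0,"dz": -40,"twist": 0,"hand": 1},
    {"dx": 0,"dy": 0,"dz": -80,"twist": 0,"hand": 1},
    {"dx": 0,"dy": 0,"dz": -120,"twist": 0,"hand": 1},
    {"dx": 0,"dy": 0,"dz": -145,"twist": 0,"hand": 1},
    {"dx": 0,"dy": 0,"dz": -160,"twist": 0,"hand": 1},
    {"dx": 0,"dy": 0,"dz": -160,"twist": 0,"hand": 1},
    {"dx": 0,"dy": 0,"dz": -160,"twist": 0,"hand": 0},
    {"dx": 0,"dy": 0,"dz": -160,"twist": 0,"hand": 0},
    {"dx": 0,"dy": 0,"dz": -160,"twist": 0,"hand": 0},
    {"dx": 0,"dy": 0,"dz": -160,"twist": 0,"hand": 0},
  ],
  force=40,
)

```text
clock: 7.3
position: [0.4282, -0.0546, 0.0434]
eef_rot: [2.578, 1.793, 0.002]
wrist_force: [-1.1, -0.0, 3.9]
opening: 0.0649
grip_force: 45.1
```

Emit:
send_rows(
  increments=[
    {"dx": 0,"dy": 0,"dz": 20,"twist": 0,"hand": 0},
    {"dx": 0,"dy": 0,"dz": 50,"twist": 0,"hand": 0},
    {"dx": 10,"dy": 2,"dz": 70,"twist": -8,"hand": 0},
    {"dx": 35,"dy": 6,"dz": 70,"twist": -16,"hand": 0},
    {"dx": 60,"dy": 10,"dz": 70,"twist": -24,"hand": 0},
    {"dx": 85,"dy": 14,"dz": 70,"twist": -32,"hand": 0},
    {"dx": 110,"dy": 18,"dz": 70,"twist": -40,"hand": 0},
    {"dx": 135,"dy": 22,"dz": 70,"twist": -48,"hand": 0},
    {"dx": 160,"dy": 26,"dz": 70,"twist": -56,"hand": 0},
    {"dx": 179,"dy": 28,"dz": 70,"twist": -64,"hand": 0},
  ],
)

```text
clock: 8.3
position: [0.6075, -0.0261, 0.1117]
eef_rot: [-3.138, -0.146, 0.001]
wrist_force: [0.2, -0.1, -1.9]
opening: 0.0652
grip_force: 45.7
```

Emit:
send_rows(
  increments=[
    {"dx": 0,"dy": 0,"dz": 0,"twist": -8,"hand": 0},
    {"dx": 0,"dy": 0,"dz": 0,"twist": -16,"hand": 0},
    {"dx": 0,"dy": 0,"dz": 0,"twist": -24,"hand": 0},
    {"dx": 0,"dy": 0,"dz": 0,"twist": -32,"hand": 0},
    {"dx": 0,"dy": 0,"dz": 0,"twist": -40,"hand": 0},
    {"dx": 0,"dy": 0,"dz": 0,"twist": -48,"hand": 0},
    {"dx": 0,"dy": 0,"dz": -20,"twist": -56,"hand": 0},
    {"dx": 0,"dy": 0,"dz": -40,"twist": -59,"hand": 0},
    {"dx": 0,"dy": 0,"dz": -55,"twist": -59,"hand": 0},
    {"dx": 0,"dy": 0,"dz": -62,"twist": -59,"hand": 0},
  ],
)

```text
clock: 9.3
position: [0.6054, -0.0264, 0.0481]
eef_rot: [2.807, -1.408, -0.005]
wrist_force: [-0.5, -0.6, -3.2]
opening: 0.0648
grip_force: 45.8
```

Emit:
send_rows(
  increments=[
    {"dx": 0,"dy": 0,"dz": -3,"twist": 0,"hand": 0},
    {"dx": 0,"dy": 0,"dz": -4,"twist": 0,"hand": 0},
    {"dx": 0,"dy": 0,"dz": -4,"twist": 0,"hand": 0},
  ],
)

```text
clock: 9.6
position: [0.607, -0.0265, 0.0472]
eef_rot: [-2.807, 1.41, -0.002]
wrist_force: [0.6, -0.5, -2.9]
opening: 0.0649
grip_force: 45.7
```

Emit:
send_rows(
  increments=[
    {"dx": 0,"dy": 0,"dz": -1,"twist": 0,"hand": 0},
    {"dx": 0,"dy": 0,"dz": -1,"twist": 0,"hand": 1},
    {"dx": 0,"dy": 0,"dz": -1,"twist": 0,"hand": 1},
    {"dx": 0,"dy": 0,"dz": -1,"twist": 0,"hand": 1},
    {"dx": 0,"dy": 0,"dz": -1,"twist": 0,"hand": 1},
    {"dx": 0,"dy": 0,"dz": 20,"twist": 0,"hand": 1},
    {"dx": 0,"dy": 0,"dz": 65,"twist": 0,"hand": 1},
    {"dx": 0,"dy": 0,"dz": 110,"twist": 0,"hand": 1},
    {"dx": 0,"dy": 0,"dz": 145,"twist": 8,"hand": 1},
    {"dx": 0,"dy": 0,"dz": 159,"twist": 16,"hand": 1},
  ],
)

```text
clock: 10.6
position: [0.6078, -0.0266, 0.2106]
eef_rot: [-2.977, 0.997, -0.011]
wrist_force: [0.3, 1.2, 0.2]
opening: 0.0854
grip_force: 0.0
```

Emit:
send_rows(
  increments=[
    {"dx": -15,"dy": 9,"dz": 0,"twist": 8,"hand": 1},
    {"dx": -35,"dy": 19,"dz": 0,"twist": 16,"hand": 1},
    {"dx": -55,"dy": 30,"dz": 0,"twist": 24,"hand": 1},
    {"dx": -75,"dy": 42,"dz": 0,"twist": 32,"hand": 1},
    {"dx": -95,"dy": 54,"dz": 0,"twist": 40,"hand": 1},
    {"dx": -115,"dy": 65,"dz": 0,"twist": 48,"hand": 1},
    {"dx": -135,"dy": 77,"dz": 0,"twist": 56,"hand": 1},
    {"dx": -150,"dy": 86,"dz": 0,"twist": 64,"hand": 1},
    {"dx": -157,"dy": 90,"dz": 0,"twist": 72,"hand": 1},
    {"dx": -157,"dy": 90,"dz": 0,"twist": 77,"hand": 1},
  ],
)

```text
clock: 11.6
position: [0.4488, 0.0641, 0.2058]
eef_rot: [2.952, 1.074, 0.001]
wrist_force: [0.3, 0.0, 0.2]
opening: 0.0851
grip_force: 0.0
```

```bash
python3 - <<'E'
from meas import *
s=read_state(); print(s['position'],s['eef_rot'],s['clock'])
for n in ('wrist','top'):
  im,c=cam(n); print(n); canisters(im,c); save(n+'3',im)
E
```

```text
[0.44881802 0.06410263 0.20575043] [2.95203199e+00 1.07415249e+00 1.35872176e-03] 11.6
wrist
[0.4686 0.1497 0.0306] 0.104 (np.float64(178.7), 'rib at mm', np.float64(19.7), 291)
[0.4502 0.0631 0.0298] 0.104 (np.float64(-102.3), 'rib at mm', np.float64(18.3), 309)
[ 0.6067 -0.0244  0.0358] 0.084 (np.float64(31.0), 'rib at mm', np.float64(14.3), 607)
top
[0.5229 0.3517 0.0309] 0.104 None
[0.4483 0.0626 0.0303] 0.104 (np.float64(-72.1), 'rib at mm', np.float64(7.6), 44)
[ 0.6081 -0.0246  0.0337] 0.084 (np.float64(3.6), 'rib at mm', np.float64(23.4), 12)
[ 0.6059 -0.1179  0.0307] 0.104 (np.float64(5.1), 'rib at mm', np.float64(20.3), 16)
```

View pics/wrist3.png

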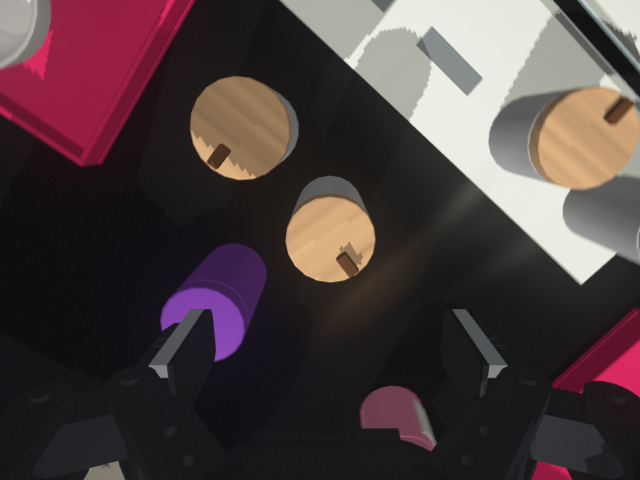

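Wrist view: B's lid is at (330,238), with its rib at lower right. The purple canister is clear of the finger's path. Descending onto B.

Emit:
send_rows(
  increments=[
    {"dx": 0,"dy": 0,"dz": -40,"twist": 0,"hand": 1},
    {"dx": 0,"dy": 0,"dz": -80,"twist": 0,"hand": 1},
    {"dx": 0,"dy": 0,"dz": -115,"twist": 0,"hand": 1},
    {"dx": 0,"dy": 0,"dz": -135,"twist": 0,"hand": 1},
    {"dx": 0,"dy": 0,"dz": -144,"twist": 0,"hand": 1},
    {"dx": 0,"dy": 0,"dz": -144,"twist": 0,"hand": 1},
    {"dx": 0,"dy": 0,"dz": -144,"twist": 0,"hand": 0},
    {"dx": 0,"dy": 0,"dz": -144,"twist": 0,"hand": 0},
    {"dx": 0,"dy": 0,"dz": -144,"twist": 0,"hand": 0},
    {"dx": 0,"dy": 0,"dz": -144,"twist": 0,"hand": 0},
  ],
  force=40,
)

```text
clock: 12.7
position: [0.4507, 0.0635, 0.0631]
eef_rot: [2.955, 1.064, 0.005]
wrist_force: [0.1, -0.5, 6.9]
opening: 0.0591
grip_force: 43.8
```

Emit:
send_rows(
  increments=[
    {"dx": 0,"dy": 0,"dz": 20,"twist": 0,"hand": 0},
    {"dx": 0,"dy": 0,"dz": 50,"twist": 0,"hand": 0},
    {"dx": 10,"dy": 0,"dz": 70,"twist": 8,"hand": 0},
    {"dx": 30,"dy": 1,"dz": 70,"twist": 16,"hand": 0},
    {"dx": 50,"dy": 1,"dz": 70,"twist": 24,"hand": 0},
    {"dx": 72,"dy": 2,"dz": 70,"twist": 32,"hand": 0},
    {"dx": 95,"dy": 3,"dz": 70,"twist": 40,"hand": 0},
    {"dx": 118,"dy": 4,"dz": 70,"twist": 48,"hand": 0},
    {"dx": 140,"dy": 5,"dz": 70,"twist": 56,"hand": 0},
    {"dx": 157,"dy": 5,"dz": 70,"twist": 64,"hand": 0},
  ],
)

```text
clock: 13.7
position: [0.6072, 0.0686, 0.1306]
eef_rot: [-1.934, -2.474, 0.001]
wrist_force: [0.1, 0.2, -3.7]
opening: 0.059
grip_force: 44.8
```

Emit:
send_rows(
  increments=[
    {"dx": 0,"dy": 0,"dz": 0,"twist": 8,"hand": 0},
    {"dx": 0,"dy": 0,"dz": 0,"twist": 16,"hand": 0},
    {"dx": 0,"dy": 0,"dz": 0,"twist": 24,"hand": 0},
    {"dx": 0,"dy": 0,"dz": 0,"twist": 32,"hand": 0},
    {"dx": 0,"dy": 0,"dz": -20,"twist": 37,"hand": 0},
    {"dx": 0,"dy": 0,"dz": -40,"twist": 37,"hand": 0},
    {"dx": 0,"dy": 0,"dz": -55,"twist": 37,"hand": 0},
    {"dx": 0,"dy": 0,"dz": -63,"twist": 37,"hand": 0},
    {"dx": 0,"dy": 0,"dz": -67,"twist": 37,"hand": 0},
    {"dx": 0,"dy": 0,"dz": -67,"twist": 37,"hand": 0},
  ],
)

```text
clock: 14.7
position: [0.6066, 0.0681, 0.0661]
eef_rot: [1.058, 2.957, -0.001]
wrist_force: [-5.4, -0.9, 4.7]
opening: 0.0594
grip_force: 46.5
```

Emit:
send_rows(
  increments=[
    {"dx": 0,"dy": 0,"dz": 0,"twist": 0,"hand": 1},
    {"dx": 0,"dy": 0,"dz": 0,"twist": 0,"hand": 1},
    {"dx": 0,"dy": 0,"dz": 0,"twist": 0,"hand": 1},
    {"dx": 0,"dy": 0,"dz": 0,"twist": 0,"hand": 1},
    {"dx": 0,"dy": 0,"dz": 20,"twist": 0,"hand": 1},
    {"dx": 0,"dy": 0,"dz": 60,"twist": 0,"hand": 1},
    {"dx": 0,"dy": 0,"dz": 100,"twist": 0,"hand": 1},
    {"dx": 0,"dy": 0,"dz": 130,"twist": 0,"hand": 1},
    {"dx": -10,"dy": 5,"dz": 140,"twist": 8,"hand": 1},
    {"dx": -25,"dy": 15,"dz": 140,"twist": 16,"hand": 1},
  ],
)

```text
clock: 15.7
position: [0.5825, 0.0833, 0.2071]
eef_rot: [0.628, 3.073, 0.002]
wrist_force: [-1.4, 0.4, -0.4]
opening: 0.0856
grip_force: 0.0
```

Emit:
send_rows(
  increments=[
    {"dx": -20,"dy": 12,"dz": 0,"twist": 8,"hand": 1},
    {"dx": -40,"dy": 24,"dz": 0,"twist": 16,"hand": 1},
    {"dx": -60,"dy": 36,"dz": 0,"twist": 24,"hand": 1},
    {"dx": -80,"dy": 49,"dz": 0,"twist": 32,"hand": 1},
    {"dx": -98,"dy": 60,"dz": 0,"twist": 40,"hand": 1},
    {"dx": -110,"dy": 67,"dz": 0,"twist": 48,"hand": 1},
    {"dx": -116,"dy": 71,"dz": 0,"twist": 56,"hand": 1},
    {"dx": -116,"dy": 71,"dz": 0,"twist": 63,"hand": 1},
    {"dx": -116,"dy": 71,"dz": 0,"twist": 63,"hand": 1},
  ],
)

```text
clock: 16.6
position: [0.4654, 0.1547, 0.2045]
eef_rot: [-1.067, 2.954, 0.0]
wrist_force: [-0.3, 0.9, -0.1]
opening: 0.0853
grip_force: 0.0
```

```bash
python3 - <<'E'
from meas import *
s=read_state(); print(s['position'],s['eef_rot'],s['clock'])
for n in ('wrist','top'):
  im,c=cam(n); print(n); canisters(im,c); save(n+'4',im)
  if n=='wrist':
    for hh,b in lids(im,c)[0]: print('short',fitlid(c,hh,.084))
E
```

```text
[0.46540355 0.15474048 0.20454806] [-1.06720981e+00  2.95421218e+00  5.93865090e-05] 16.6
wrist
[ 0.6033 -0.0203  0.0351] 0.084 (np.float64(130.9), 'rib at mm', np.float64(29.8), 190)
[0.605  0.0677 0.034 ] 0.104 (np.float64(56.4), 'rib at mm', np.float64(8.6), 411)
[0.4607 0.1491 0.0309] 0.104 (np.float64(177.4), 'rib at mm', np.float64(19.3), 305)
short ((0.6033254861831665, -0.020273935049772263), 0.03512490913271904)
short ((0.6212570071220398, 0.06443924456834793), 0.03683032840490341)
short ((0.46500661969184875, 0.15255054831504822), 0.03343110904097557)
top
[0.5214 0.3543 0.031 ] 0.104 None
[0.4568 0.1579 0.0277] 0.104 (np.float64(-154.8), 'rib at mm', np.float64(13.7), 17)
[0.6083 0.0688 0.0309] 0.104 (np.float64(0.6), 'rib at mm', np.float64(20.9), 17)
[ 0.6078 -0.0244  0.034 ] 0.084 (np.float64(2.5), 'rib at mm', np.float64(23.7), 11)
[ 0.6059 -0.118   0.0307] 0.104 (np.float64(5.3), 'rib at mm', np.float64(20.3), 16)
```

View pics/wrist4.png

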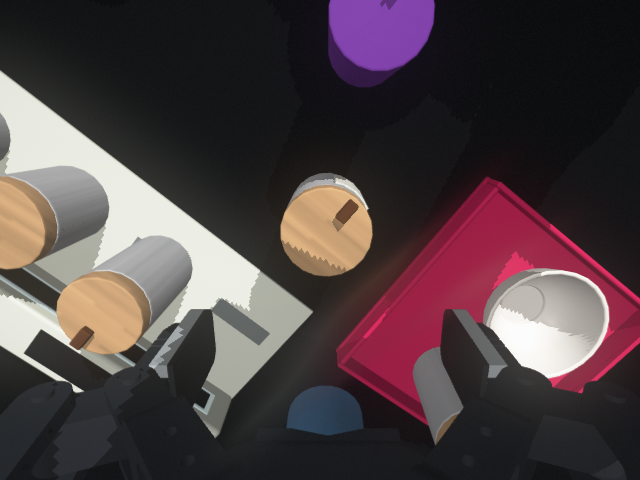

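Wrist view: A's lid is at (326,231), with its rib at upper right (yaw about 178°). Nothing lies under the pads.

Emit:
send_rows(
  increments=[
    {"dx": -1,"dy": -1,"dz": -40,"twist": 0,"hand": 1},
    {"dx": -1,"dy": -1,"dz": -80,"twist": 0,"hand": 1},
    {"dx": -1,"dy": -1,"dz": -120,"twist": 0,"hand": 1},
    {"dx": -1,"dy": -1,"dz": -145,"twist": 0,"hand": 1},
    {"dx": -1,"dy": -1,"dz": -160,"twist": 0,"hand": 1},
    {"dx": -1,"dy": -1,"dz": -160,"twist": 0,"hand": 1},
    {"dx": -1,"dy": -1,"dz": -160,"twist": 0,"hand": 0},
    {"dx": -1,"dy": -1,"dz": -160,"twist": 0,"hand": 0},
    {"dx": -1,"dy": -1,"dz": -160,"twist": 0,"hand": 0},
    {"dx": -1,"dy": -1,"dz": -160,"twist": 0,"hand": 0},
  ],
  force=40,
)

```text
clock: 17.7
position: [0.4656, 0.1537, 0.0458]
eef_rot: [-1.063, 2.953, -0.001]
wrist_force: [1.0, -0.6, 4.6]
opening: 0.065
grip_force: 45.7
```

Emit:
send_rows(
  increments=[
    {"dx": 0,"dy": 0,"dz": 20,"twist": 0,"hand": 0},
    {"dx": 0,"dy": 0,"dz": 50,"twist": -8,"hand": 0},
    {"dx": 5,"dy": 0,"dz": 70,"twist": -16,"hand": 0},
    {"dx": 20,"dy": 1,"dz": 70,"twist": -24,"hand": 0},
    {"dx": 35,"dy": 2,"dz": 70,"twist": -32,"hand": 0},
    {"dx": 50,"dy": 3,"dz": 70,"twist": -40,"hand": 0},
    {"dx": 65,"dy": 4,"dz": 70,"twist": -48,"hand": 0},
    {"dx": 80,"dy": 5,"dz": 70,"twist": -56,"hand": 0},
    {"dx": 95,"dy": 6,"dz": 70,"twist": -64,"hand": 0},
    {"dx": 110,"dy": 7,"dz": 70,"twist": -72,"hand": 0},
  ],
)

```text
clock: 18.7
position: [0.5744, 0.1606, 0.1134]
eef_rot: [-0.884, -3.013, 0.001]
wrist_force: [-0.0, 0.5, -3.9]
opening: 0.065
grip_force: 46.1
```

Emit:
send_rows(
  increments=[
    {"dx": 10,"dy": 1,"dz": 0,"twist": -8,"hand": 0},
    {"dx": 20,"dy": 2,"dz": 0,"twist": -16,"hand": 0},
    {"dx": 28,"dy": 3,"dz": 0,"twist": -24,"hand": 0},
    {"dx": 33,"dy": 3,"dz": 0,"twist": -32,"hand": 0},
    {"dx": 33,"dy": 3,"dz": 0,"twist": -40,"hand": 0},
    {"dx": 33,"dy": 3,"dz": 0,"twist": -48,"hand": 0},
    {"dx": 33,"dy": 3,"dz": 0,"twist": -56,"hand": 0},
    {"dx": 33,"dy": 3,"dz": 0,"twist": -64,"hand": 0},
    {"dx": 33,"dy": 3,"dz": 0,"twist": -72,"hand": 0},
    {"dx": 33,"dy": 3,"dz": 0,"twist": -80,"hand": 0},
  ],
)

```text
clock: 19.7
position: [0.6068, 0.1635, 0.1133]
eef_rot: [-2.614, -1.74, 0.003]
wrist_force: [0.0, -0.5, -4.2]
opening: 0.0649
grip_force: 46.1
```

Emit:
send_rows(
  increments=[
    {"dx": 0,"dy": 0,"dz": 0,"twist": -8,"hand": 0},
    {"dx": 0,"dy": 0,"dz": 0,"twist": -16,"hand": 0},
    {"dx": 0,"dy": 0,"dz": 0,"twist": -24,"hand": 0},
    {"dx": 0,"dy": 0,"dz": -15,"twist": -27,"hand": 0},
    {"dx": 0,"dy": 0,"dz": -35,"twist": -27,"hand": 0},
    {"dx": 0,"dy": 0,"dz": -50,"twist": -27,"hand": 0},
    {"dx": 0,"dy": 0,"dz": -60,"twist": -27,"hand": 0},
    {"dx": 0,"dy": 0,"dz": -64,"twist": -27,"hand": 0},
    {"dx": 0,"dy": 0,"dz": -66,"twist": -27,"hand": 0},
    {"dx": 0,"dy": 0,"dz": -66,"twist": -27,"hand": 0},
  ],
)

```text
clock: 20.7
position: [0.608, 0.1637, 0.0491]
eef_rot: [2.946, 1.091, 0.002]
wrist_force: [0.2, 0.0, -3.7]
opening: 0.0651
grip_force: 46.2
```

Emit:
send_rows(
  increments=[
    {"dx": 0,"dy": 0,"dz": -1,"twist": 0,"hand": 0},
    {"dx": 0,"dy": 0,"dz": -1,"twist": 0,"hand": 1},
    {"dx": 0,"dy": 0,"dz": -1,"twist": 0,"hand": 1},
    {"dx": 0,"dy": 0,"dz": -1,"twist": 0,"hand": 1},
    {"dx": 0,"dy": 0,"dz": -1,"twist": 0,"hand": 1},
    {"dx": 0,"dy": 0,"dz": 20,"twist": 0,"hand": 1},
    {"dx": 0,"dy": 0,"dz": 65,"twist": 0,"hand": 1},
    {"dx": 0,"dy": 0,"dz": 110,"twist": 0,"hand": 1},
    {"dx": 0,"dy": 0,"dz": 145,"twist": 0,"hand": 1},
    {"dx": 0,"dy": 0,"dz": 155,"twist": 0,"hand": 0},
  ],
)

```text
clock: 21.7
position: [0.609, 0.1638, 0.2091]
eef_rot: [2.945, 1.09, 0.014]
wrist_force: [-0.9, -0.4, 0.6]
opening: 0.0728
grip_force: 0.0
```

Emit:
send_rows(
  increments=[
    {"dx": 10,"dy": -20,"dz": 0,"twist": 0,"hand": 0},
    {"dx": 20,"dy": -55,"dz": 0,"twist": 0,"hand": 0},
    {"dx": 32,"dy": -95,"dz": 0,"twist": 0,"hand": 0},
    {"dx": 45,"dy": -135,"dz": 0,"twist": 0,"hand": 0},
    {"dx": 58,"dy": -175,"dz": 0,"twist": 0,"hand": 0},
    {"dx": 72,"dy": -215,"dz": 0,"twist": 0,"hand": 0},
    {"dx": 85,"dy": -250,"dz": 0,"twist": 0,"hand": 0},
    {"dx": 95,"dy": -280,"dz": 0,"twist": 0,"hand": 0},
    {"dx": 99,"dy": -293,"dz": 0,"twist": 0,"hand": 0},
    {"dx": 99,"dy": -293,"dz": 0,"twist": 0,"hand": 0},
  ],
)

```text
clock: 22.7
position: [0.7062, -0.1317, 0.201]
eef_rot: [-2.947, -1.086, 0.004]
wrist_force: [-0.4, 0.6, 0.6]
opening: 0.0002
grip_force: 0.0
```

```bash
python3 - <<'E'
from meas import *
s=read_state(); print(s['position'],s['eef_rot'],s['clock'],s['opening'])
for n in ('top','side','wrist'):
  im,c=cam(n); save(n+'5',im)
  if n!='side':
    print(n); canisters(im,c)
E
```

```text
[ 0.70623202 -0.13170669  0.20103856] [-2.94664501 -1.08625667  0.00362287] 22.7 0.00023661743838536162
top
[0.5227 0.352  0.0313] 0.104 None
[0.609  0.1643 0.0342] 0.084 (np.float64(16.9), 'rib at mm', np.float64(20.5), 17)
[0.6076 0.0695 0.0304] 0.104 (np.float64(-3.8), 'rib at mm', np.float64(20.1), 15)
[ 0.6083 -0.0239  0.0339] 0.084 (np.float64(2.6), 'rib at mm', np.float64(23.2), 13)
wrist
[0.6127 0.0552 0.0248] 0.104 None
[ 0.6198 -0.0308  0.0332] 0.104 (np.float64(-15.2), 'rib at mm', np.float64(23.2), 732)
[ 0.5922 -0.1231  0.0343] 0.084 (np.float64(-65.0), 'rib at mm', np.float64(9.6), 894)
```

View pics/side5.png

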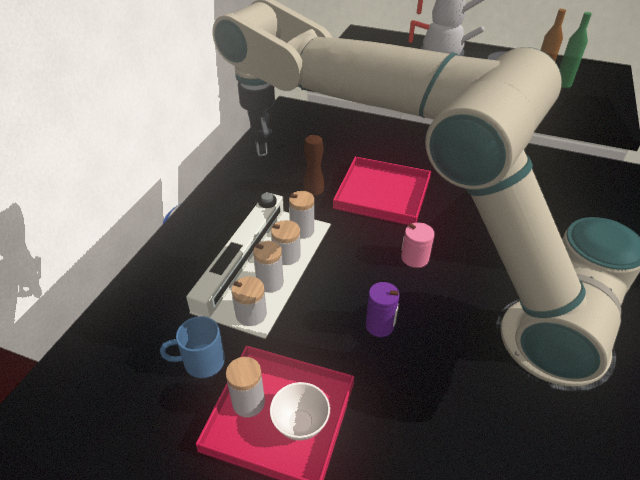

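View pics/wrist5.png

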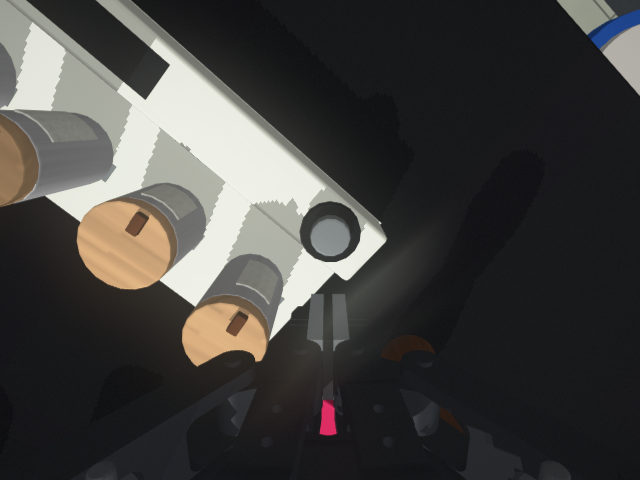

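Side view: all four stand upright on the plate. Wrist view: the grey button cap is at (330,237) in a dark collar. A's measured yaw of 17° is suspicious, so I'll zoom in on it and locate the button.

```bash
python3 - <<'E'
from meas import *
im=cv2.cvtColor(cv2.imread('pics/wrist5.png'),cv2.COLOR_BGR2RGB)
_,c=cam('wrist')
for z in (.055,.065,.075): print(z,ray(c,330,237,z), 'collar', ray(c,302,232,z)-ray(c,360,232,z))
t=cv2.cvtColor(cv2.imread('pics/top5.png'),cv2.COLOR_BGR2RGB); s=cv2.cvtColor(cv2.imread('pics/side5.png'),cv2.COLOR_BGR2RGB)
save('cropA',np.hstack([cv2.resize(t[180:250,235:315],(400,350),interpolation=cv2.INTER_CUBIC),cv2.resize(s[265:335,220:300],(400,350),interpolation=cv2.INTER_CUBIC)]))
E
```

```text
0.055 [ 0.69917857 -0.13701842  0.055     ] collar [-2.94099944e-02  3.41793052e-02 -5.55111512e-17]
0.065 [ 0.70135527 -0.13506267  0.065     ] collar [-0.02839781  0.03300298  0.        ]
0.075 [ 0.70353198 -0.13310692  0.075     ] collar [-0.02738563  0.03182666  0.        ]
```

View pics/cropA.png

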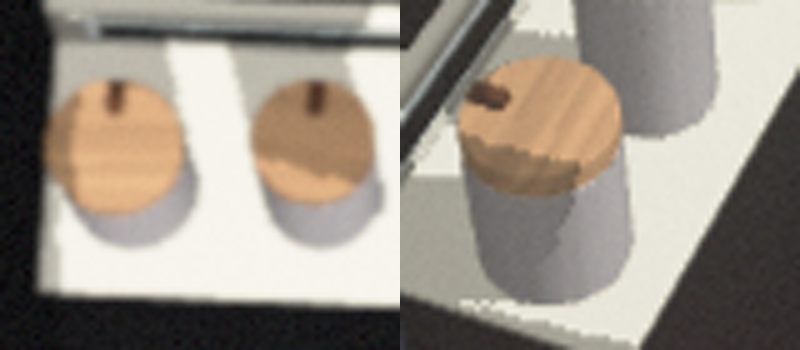

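A's rib at (116,98) sits straight above its lid centre at (116,146), so its yaw is about 0. The 17° reading came from shadow in the mask. All four are aligned, so I'll press the button with the fingers shut.

Emit:
send_rows(
  increments=[
    {"dx": -1,"dy": 0,"dz": -40,"twist": 0,"hand": 0},
    {"dx": -1,"dy": 0,"dz": -80,"twist": 0,"hand": 0},
    {"dx": -1,"dy": 0,"dz": -110,"twist": 0,"hand": 0},
    {"dx": -1,"dy": 0,"dz": -120,"twist": 0,"hand": 0},
    {"dx": -1,"dy": 0,"dz": -123,"twist": 0,"hand": 0},
    {"dx": -1,"dy": 0,"dz": -126,"twist": 0,"hand": 0},
    {"dx": -1,"dy": 0,"dz": -126,"twist": 0,"hand": 0},
  ],
)

```text
clock: 23.6
position: [0.7064, -0.1295, 0.0795]
eef_rot: [2.944, 1.091, 0.004]
wrist_force: [-0.5, -0.0, 0.4]
opening: -0.0004
grip_force: 0.0
```

Emit:
send_rows(
  increments=[
    {"dx": 0,"dy": 0,"dz": -2,"twist": 0,"hand": 0},
    {"dx": 0,"dy": 0,"dz": -3,"twist": 0,"hand": 0},
    {"dx": 0,"dy": 0,"dz": -4,"twist": 0,"hand": 0},
    {"dx": 0,"dy": 0,"dz": -5,"twist": 0,"hand": 0},
    {"dx": 0,"dy": 0,"dz": -5,"twist": 0,"hand": 0},
  ],
)

```text
clock: 24.1
position: [0.7061, -0.1296, 0.0731]
eef_rot: [2.945, 1.091, 0.003]
wrist_force: [2.1, -0.8, 3.3]
opening: 0.0
grip_force: 1.8
```

Emit:
send_rows(
  increments=[
    {"dx": 0,"dy": 0,"dz": -1,"twist": 0,"hand": 0},
    {"dx": 0,"dy": 0,"dz": -2,"twist": 0,"hand": 0},
    {"dx": 0,"dy": 0,"dz": -3,"twist": 0,"hand": 0},
    {"dx": 0,"dy": 0,"dz": -3,"twist": 0,"hand": 0},
  ],
)

```text
clock: 24.5
position: [0.7061, -0.1296, 0.071]
eef_rot: [2.945, 1.09, 0.003]
wrist_force: [1.4, 0.2, 9.1]
opening: 0.0003
grip_force: 4.5
```

Emit:
send_rows(
  increments=[
    {"dx": 0,"dy": 0,"dz": -1,"twist": 0,"hand": 0},
    {"dx": 0,"dy": 0,"dz": -2,"twist": 0,"hand": 0},
    {"dx": 0,"dy": 0,"dz": -3,"twist": 0,"hand": 0},
    {"dx": 0,"dy": 0,"dz": -3,"twist": 0,"hand": 0},
  ],
)

```text
clock: 24.9
position: [0.7063, -0.1296, 0.0708]
eef_rot: [2.944, 1.09, 0.005]
wrist_force: [-5.0, 0.8, 20.4]
opening: 0.0002
grip_force: 10.0
```

The button bottomed out: force rose from 9 N to 20 N with no further travel. Now I'll take D to the empty tray.

Emit:
send_rows(
  increments=[
    {"dx": 0,"dy": 0,"dz": 30,"twist": 0,"hand": 0},
    {"dx": 0,"dy": 0,"dz": 75,"twist": 0,"hand": 0},
    {"dx": 0,"dy": 0,"dz": 115,"twist": 0,"hand": 0},
    {"dx": -15,"dy": 1,"dz": 140,"twist": 0,"hand": 1},
    {"dx": -45,"dy": 4,"dz": 140,"twist": 0,"hand": 1},
    {"dx": -75,"dy": 7,"dz": 140,"twist": 0,"hand": 1},
    {"dx": -95,"dy": 8,"dz": 140,"twist": 0,"hand": 1},
    {"dx": -100,"dy": 8,"dz": 140,"twist": 0,"hand": 1},
    {"dx": -100,"dy": 8,"dz": 140,"twist": 0,"hand": 1},
  ],
)

```text
clock: 25.8
position: [0.6049, -0.1215, 0.2059]
eef_rot: [-2.946, -1.09, 0.002]
wrist_force: [-0.1, -0.0, 0.6]
opening: 0.0847
grip_force: 0.0
```

```bash
cat > look.py <<'E'
from meas import *
import sys
s=read_state(); print(s['position'],s['eef_rot'],s['clock'],s['opening'])
for n in sys.argv[1:]:
  im,c=cam(n); print(n)
  for hh,b in lids(im,c)[0]:
    for z in (.087,.107):
      (x,y),r=fitlid(c,hh,z); print(b,z,np.round([x,y,r],4))
E
python3 look.py wrist top
```

```text
[ 0.60493088 -0.12148406  0.20585729] [-2.94553323e+00 -1.09030509e+00  2.04659477e-03] 25.8 0.08471308628426177
wrist
(20, 0, 117, 87) 0.087 [0.6045 0.0761 0.0351]
(20, 0, 117, 87) 0.107 [0.6088 0.0647 0.0324]
(170, 87, 102, 103) 0.087 [ 0.6076 -0.027   0.0333]
(170, 87, 102, 103) 0.107 [ 0.6117 -0.0306  0.0308]
(282, 195, 91, 87) 0.087 [ 0.6013 -0.1241  0.0325]
(282, 195, 91, 87) 0.107 [ 0.6059 -0.1203  0.0301]
top
(161, 228, 26, 26) 0.087 [0.5262 0.3574 0.0318]
(161, 228, 26, 26) 0.107 [0.522  0.3511 0.0312]
(244, 196, 28, 27) 0.087 [0.6074 0.1642 0.0339]
(244, 196, 28, 27) 0.107 [0.6018 0.1614 0.0333]
(286, 196, 24, 25) 0.087 [0.6134 0.069  0.0311]
(286, 196, 24, 25) 0.107 [0.6077 0.0679 0.0305]
(324, 198, 25, 28) 0.087 [ 0.607  -0.0243  0.0339]
(324, 198, 25, 28) 0.107 [ 0.6014 -0.0238  0.0333]
```

Emit:
send_rows(
  increments=[
    {"dx": 0,"dy": 1,"dz": -40,"twist": 0,"hand": 1},
    {"dx": 0,"dy": 1,"dz": -80,"twist": 0,"hand": 1},
    {"dx": 0,"dy": 1,"dz": -115,"twist": 0,"hand": 1},
    {"dx": 0,"dy": 1,"dz": -133,"twist": 0,"hand": 1},
    {"dx": 0,"dy": 1,"dz": -140,"twist": 0,"hand": 1},
    {"dx": 0,"dy": 1,"dz": -140,"twist": 0,"hand": 1},
    {"dx": 0,"dy": 1,"dz": -140,"twist": 0,"hand": 0},
    {"dx": 0,"dy": 1,"dz": -140,"twist": 0,"hand": 0},
    {"dx": 0,"dy": 1,"dz": -140,"twist": 0,"hand": 0},
    {"dx": 0,"dy": 1,"dz": -140,"twist": 0,"hand": 0},
  ],
  force=40,
)

```text
clock: 26.9
position: [0.6065, -0.1206, 0.0684]
eef_rot: [2.944, 1.091, 0.004]
wrist_force: [-1.2, 1.4, 5.9]
opening: 0.0594
grip_force: 43.3
```

Emit:
send_rows(
  increments=[
    {"dx": 0,"dy": 0,"dz": 25,"twist": 0,"hand": 0},
    {"dx": 0,"dy": 0,"dz": 65,"twist": 0,"hand": 0},
    {"dx": -5,"dy": 0,"dz": 105,"twist": 0,"hand": 0},
    {"dx": -30,"dy": -15,"dz": 130,"twist": 0,"hand": 0},
    {"dx": -60,"dy": -40,"dz": 130,"twist": 0,"hand": 0},
    {"dx": -80,"dy": -75,"dz": 130,"twist": 0,"hand": 0},
    {"dx": -90,"dy": -115,"dz": 130,"twist": 0,"hand": 0},
    {"dx": -95,"dy": -155,"dz": 130,"twist": 0,"hand": 0},
    {"dx": -97,"dy": -195,"dz": 130,"twist": 0,"hand": 0},
    {"dx": -97,"dy": -235,"dz": 130,"twist": 0,"hand": 0},
  ],
)

```text
clock: 27.9
position: [0.5078, -0.3571, 0.1962]
eef_rot: [-2.946, -1.09, 0.0]
wrist_force: [1.3, 0.1, -2.4]
opening: 0.0593
grip_force: 44.8
```

Emit:
send_rows(
  increments=[
    {"dx": 0,"dy": -22,"dz": 0,"twist": 0,"hand": 0},
    {"dx": 0,"dy": -31,"dz": 0,"twist": 0,"hand": 0},
    {"dx": 0,"dy": -31,"dz": -25,"twist": 0,"hand": 0},
    {"dx": 0,"dy": -31,"dz": -60,"twist": 0,"hand": 0},
    {"dx": 0,"dy": -31,"dz": -90,"twist": 0,"hand": 0},
    {"dx": 0,"dy": -31,"dz": -110,"twist": 0,"hand": 0},
    {"dx": 0,"dy": -31,"dz": -120,"twist": 0,"hand": 0},
    {"dx": 0,"dy": -31,"dz": -124,"twist": 0,"hand": 0},
    {"dx": 0,"dy": -31,"dz": -126,"twist": 0,"hand": 0},
    {"dx": 0,"dy": -31,"dz": -126,"twist": 0,"hand": 0},
  ],
)

```text
clock: 28.9
position: [0.509, -0.3867, 0.0716]
eef_rot: [2.944, 1.091, 0.002]
wrist_force: [-0.0, -1.3, -2.3]
opening: 0.0592
grip_force: 45.0
```

Emit:
send_rows(
  increments=[
    {"dx": 0,"dy": 0,"dz": -1.5,"twist": 0,"hand": 0},
    {"dx": 0,"dy": 0,"dz": -1.5,"twist": 0,"hand": 0},
    {"dx": 0,"dy": 0,"dz": -1.5,"twist": 0,"hand": 1},
    {"dx": 0,"dy": 0,"dz": -1.5,"twist": 0,"hand": 1},
    {"dx": 0,"dy": 0,"dz": -1.5,"twist": 0,"hand": 1},
    {"dx": 0,"dy": 0,"dz": -1.5,"twist": 0,"hand": 1},
    {"dx": 0,"dy": 0,"dz": 20,"twist": 0,"hand": 1},
    {"dx": 0,"dy": 0,"dz": 60,"twist": 0,"hand": 1},
    {"dx": 0,"dy": 0,"dz": 105,"twist": 0,"hand": 1},
    {"dx": 0,"dy": 10,"dz": 135,"twist": 0,"hand": 1},
  ],
)

```text
clock: 29.9
position: [0.5087, -0.3775, 0.209]
eef_rot: [2.943, 1.088, 0.003]
wrist_force: [0.9, -0.1, -0.7]
opening: 0.0855
grip_force: 0.0
```

Emit:
send_rows(
  increments=[
    {"dx": 8,"dy": 30,"dz": 0,"twist": 0,"hand": 1},
    {"dx": 18,"dy": 70,"dz": 0,"twist": 0,"hand": 1},
    {"dx": 29,"dy": 110,"dz": 0,"twist": 0,"hand": 1},
    {"dx": 40,"dy": 150,"dz": 0,"twist": 0,"hand": 1},
    {"dx": 51,"dy": 190,"dz": 0,"twist": 0,"hand": 1},
    {"dx": 62,"dy": 230,"dz": 0,"twist": 0,"hand": 1},
    {"dx": 73,"dy": 270,"dz": 0,"twist": 0,"hand": 1},
    {"dx": 84,"dy": 310,"dz": 0,"twist": 0,"hand": 1},
    {"dx": 95,"dy": 340,"dz": 0,"twist": 0,"hand": 1},
    {"dx": 98,"dy": 350,"dz": 0,"twist": 0,"hand": 1},
  ],
)

```text
clock: 30.9
position: [0.607, -0.0234, 0.2052]
eef_rot: [-2.944, -1.096, -0.0]
wrist_force: [0.1, -0.2, 0.3]
opening: 0.0853
grip_force: 0.0
```

```bash
python3 look.py wrist top
```

```text
[ 0.60698125 -0.02344604  0.20521588] [-2.94379132e+00 -1.09584239e+00 -4.40715040e-04] 30.9 0.08531034169069462
wrist
(42, 0, 109, 98) 0.087 [0.6078 0.1624 0.0331]
(42, 0, 109, 98) 0.107 [0.6121 0.1519 0.0306]
(165, 96, 101, 101) 0.087 [0.6032 0.0704 0.0331]
(165, 96, 101, 101) 0.107 [0.6077 0.0669 0.0306]
(284, 189, 93, 90) 0.087 [ 0.6075 -0.0253  0.0332]
(284, 189, 93, 90) 0.107 [ 0.6118 -0.0215  0.0306]
top
(161, 228, 26, 26) 0.087 [0.5262 0.3574 0.0318]
(161, 228, 26, 26) 0.107 [0.522  0.3511 0.0312]
(244, 196, 28, 27) 0.087 [0.6078 0.1646 0.0335]
(244, 196, 28, 27) 0.107 [0.6022 0.1617 0.0329]
(480, 242, 27, 25) 0.087 [ 0.5122 -0.3922  0.033 ]
(480, 242, 27, 25) 0.107 [ 0.5083 -0.3851  0.0324]
```

Emit:
send_rows(
  increments=[
    {"dx": 0,"dy": 1,"dz": -40,"twist": 0,"hand": 1},
    {"dx": 0,"dy": 1,"dz": -80,"twist": 0,"hand": 1},
    {"dx": 0,"dy": 1,"dz": -120,"twist": 0,"hand": 1},
    {"dx": 0,"dy": 1,"dz": -145,"twist": 0,"hand": 1},
    {"dx": 0,"dy": 1,"dz": -157,"twist": 0,"hand": 1},
    {"dx": 0,"dy": 1,"dz": -157,"twist": 0,"hand": 1},
    {"dx": 0,"dy": 1,"dz": -157,"twist": 0,"hand": 0},
    {"dx": 0,"dy": 1,"dz": -157,"twist": 0,"hand": 0},
    {"dx": 0,"dy": 1,"dz": -157,"twist": 0,"hand": 0},
    {"dx": 0,"dy": 1,"dz": -157,"twist": 0,"hand": 0},
  ],
  force=40,
)

```text
clock: 32.0
position: [0.6078, -0.0258, 0.0509]
eef_rot: [2.944, 1.09, 0.006]
wrist_force: [-0.3, -0.2, 5.7]
opening: 0.065
grip_force: 45.6
```

Emit:
send_rows(
  increments=[
    {"dx": 0,"dy": 0,"dz": 25,"twist": 0,"hand": 0},
    {"dx": 0,"dy": 0,"dz": 65,"twist": 0,"hand": 0},
    {"dx": -5,"dy": -5,"dz": 105,"twist": 0,"hand": 0},
    {"dx": -30,"dy": -25,"dz": 130,"twist": 0,"hand": 0},
    {"dx": -60,"dy": -50,"dz": 130,"twist": 0,"hand": 0},
    {"dx": -85,"dy": -85,"dz": 130,"twist": 0,"hand": 0},
    {"dx": -105,"dy": -120,"dz": 130,"twist": 0,"hand": 0},
    {"dx": -125,"dy": -155,"dz": 130,"twist": 0,"hand": 0},
    {"dx": -140,"dy": -192,"dz": 130,"twist": 0,"hand": 0},
    {"dx": -155,"dy": -230,"dz": 130,"twist": 0,"hand": 0},
  ],
)

```text
clock: 33.0
position: [0.4505, -0.2566, 0.1787]
eef_rot: [2.945, 1.091, 0.001]
wrist_force: [0.4, 0.4, -3.7]
opening: 0.065
grip_force: 45.8
```

Emit:
send_rows(
  increments=[
    {"dx": -12,"dy": -38,"dz": 0,"twist": 0,"hand": 0},
    {"dx": -24,"dy": -76,"dz": 0,"twist": 0,"hand": 0},
    {"dx": -35,"dy": -110,"dz": 0,"twist": 0,"hand": 0},
    {"dx": -41,"dy": -132,"dz": 0,"twist": 0,"hand": 0},
    {"dx": -41,"dy": -132,"dz": -30,"twist": 0,"hand": 0},
    {"dx": -41,"dy": -132,"dz": -65,"twist": 0,"hand": 0},
    {"dx": -41,"dy": -132,"dz": -95,"twist": 0,"hand": 0},
    {"dx": -41,"dy": -132,"dz": -113,"twist": 0,"hand": 0},
    {"dx": -41,"dy": -132,"dz": -123,"twist": 0,"hand": 0},
    {"dx": -41,"dy": -132,"dz": -126,"twist": 0,"hand": 0},
  ],
)

```text
clock: 34.0
position: [0.4101, -0.3872, 0.0527]
eef_rot: [-2.945, -1.091, 0.001]
wrist_force: [-8.7, 7.2, 14.9]
opening: 0.0654
grip_force: 47.5
```

Emit:
send_rows(
  increments=[
    {"dx": 0,"dy": 0,"dz": 0,"twist": 0,"hand": 0},
    {"dx": 0,"dy": 0,"dz": -1,"twist": 0,"hand": 0},
    {"dx": 0,"dy": 0,"dz": -1,"twist": 0,"hand": 0},
  ],
)

```text
clock: 34.3
position: [0.411, -0.388, 0.0527]
eef_rot: [2.944, 1.09, 0.001]
wrist_force: [-1.4, 2.2, 4.0]
opening: 0.0651
grip_force: 46.5
```

Emit:
send_rows(
  increments=[
    {"dx": 0,"dy": 0,"dz": 0,"twist": 0,"hand": 1},
    {"dx": 0,"dy": 0,"dz": 0,"twist": 0,"hand": 1},
    {"dx": 0,"dy": 0,"dz": 0,"twist": 0,"hand": 1},
    {"dx": 0,"dy": 0,"dz": 0,"twist": 0,"hand": 1},
    {"dx": 0,"dy": 0,"dz": 20,"twist": 0,"hand": 1},
    {"dx": 0,"dy": 0,"dz": 60,"twist": 0,"hand": 1},
    {"dx": 0,"dy": 0,"dz": 105,"twist": 0,"hand": 1},
    {"dx": 0,"dy": 5,"dz": 145,"twist": 0,"hand": 1},
    {"dx": 5,"dy": 25,"dz": 155,"twist": 0,"hand": 1},
    {"dx": 20,"dy": 60,"dz": 155,"twist": 0,"hand": 1},
  ],
)

```text
clock: 35.3
position: [0.4307, -0.3288, 0.2093]
eef_rot: [2.943, 1.084, 0.004]
wrist_force: [0.3, 0.1, -0.8]
opening: 0.0855
grip_force: 0.0
```

Emit:
send_rows(
  increments=[
    {"dx": 18,"dy": 40,"dz": 0,"twist": 0,"hand": 1},
    {"dx": 37,"dy": 85,"dz": 0,"twist": 0,"hand": 1},
    {"dx": 56,"dy": 130,"dz": 0,"twist": 0,"hand": 1},
    {"dx": 75,"dy": 175,"dz": 0,"twist": 0,"hand": 1},
    {"dx": 95,"dy": 220,"dz": 0,"twist": 0,"hand": 1},
    {"dx": 115,"dy": 265,"dz": 0,"twist": 0,"hand": 1},
    {"dx": 135,"dy": 310,"dz": 0,"twist": 0,"hand": 1},
    {"dx": 155,"dy": 350,"dz": 0,"twist": 0,"hand": 1},
    {"dx": 172,"dy": 385,"dz": 0,"twist": 0,"hand": 1},
    {"dx": 177,"dy": 396,"dz": 0,"twist": 0,"hand": 1},
  ],
)

```text
clock: 36.3
position: [0.6081, 0.072, 0.2057]
eef_rot: [-2.943, -1.096, 0.0]
wrist_force: [-0.2, -1.0, 0.4]
opening: 0.0852
grip_force: 0.0
```

```bash
python3 look.py wrist top
```

```text
[0.60812107 0.07203435 0.20566988] [-2.94332775e+00 -1.09615702e+00  3.59025805e-04] 36.3 0.08518968277502305
wrist
(173, 94, 101, 101) 0.087 [0.6084 0.1629 0.0334]
(173, 94, 101, 101) 0.107 [0.6127 0.1597 0.0309]
(287, 202, 90, 87) 0.087 [0.6032 0.0638 0.0329]
(287, 202, 90, 87) 0.107 [0.6079 0.0681 0.0304]
top
(161, 228, 26, 26) 0.087 [0.5262 0.3574 0.0318]
(161, 228, 26, 26) 0.107 [0.522  0.3511 0.0312]
(466, 293, 29, 28) 0.087 [ 0.3908 -0.3553  0.0333]
(466, 293, 29, 28) 0.107 [ 0.3891 -0.3489  0.0327]
(480, 242, 27, 25) 0.087 [ 0.5122 -0.3916  0.0325]
(480, 242, 27, 25) 0.107 [ 0.5083 -0.3846  0.0319]
```

The top view now shows C in the tray at (0.391,-0.355), about 38 mm from where I set it. It still looks upright and inside the tray, so this is probably the announced knock. I'll shift the remaining slots to suit.

Emit:
send_rows(
  increments=[
    {"dx": 0,"dy": 0,"dz": -40,"twist": 0,"hand": 1},
    {"dx": 0,"dy": 0,"dz": -80,"twist": 0,"hand": 1},
    {"dx": 0,"dy": 0,"dz": -115,"twist": 0,"hand": 1},
    {"dx": 0,"dy": 0,"dz": -133,"twist": 0,"hand": 1},
    {"dx": 0,"dy": 0,"dz": -141,"twist": 0,"hand": 1},
    {"dx": 0,"dy": 0,"dz": -141,"twist": 0,"hand": 1},
    {"dx": 0,"dy": 0,"dz": -141,"twist": 0,"hand": 0},
    {"dx": 0,"dy": 0,"dz": -141,"twist": 0,"hand": 0},
    {"dx": 0,"dy": 0,"dz": -141,"twist": 0,"hand": 0},
    {"dx": 0,"dy": 0,"dz": -141,"twist": 0,"hand": 0},
  ],
  force=40,
)

```text
clock: 37.4
position: [0.6085, 0.0685, 0.0675]
eef_rot: [2.945, 1.091, 0.005]
wrist_force: [-2.7, 0.7, 5.9]
opening: 0.0593
grip_force: 43.7
```

That was the old side picture, so it shows nothing new. B is gripped at 59 mm, and I'm carrying it to the tray.

Emit:
send_rows(
  increments=[
    {"dx": 0,"dy": 0,"dz": 25,"twist": 0,"hand": 0},
    {"dx": 0,"dy": 0,"dz": 65,"twist": 0,"hand": 0},
    {"dx": -5,"dy": -5,"dz": 105,"twist": 0,"hand": 0},
    {"dx": -30,"dy": -25,"dz": 130,"twist": 0,"hand": 0},
    {"dx": -55,"dy": -55,"dz": 130,"twist": 0,"hand": 0},
    {"dx": -75,"dy": -95,"dz": 130,"twist": 0,"hand": 0},
    {"dx": -85,"dy": -135,"dz": 130,"twist": 0,"hand": 0},
    {"dx": -90,"dy": -175,"dz": 130,"twist": 0,"hand": 0},
    {"dx": -92,"dy": -215,"dz": 130,"twist": 0,"hand": 0},
    {"dx": -92,"dy": -255,"dz": 130,"twist": 0,"hand": 0},
  ],
)

```text
clock: 38.4
position: [0.5148, -0.1879, 0.1953]
eef_rot: [-2.946, -1.091, 0.0]
wrist_force: [1.6, 0.6, -1.9]
opening: 0.0591
grip_force: 45.0
```

Emit:
send_rows(
  increments=[
    {"dx": 2,"dy": -40,"dz": 0,"twist": 0,"hand": 0},
    {"dx": 4,"dy": -75,"dz": 0,"twist": 0,"hand": 0},
    {"dx": 4,"dy": -95,"dz": 0,"twist": 0,"hand": 0},
    {"dx": 4,"dy": -103,"dz": -10,"twist": 0,"hand": 0},
    {"dx": 4,"dy": -103,"dz": -40,"twist": 0,"hand": 0},
    {"dx": 4,"dy": -103,"dz": -75,"twist": 0,"hand": 0},
    {"dx": 4,"dy": -103,"dz": -100,"twist": 0,"hand": 0},
    {"dx": 4,"dy": -103,"dz": -116,"twist": 0,"hand": 0},
    {"dx": 4,"dy": -103,"dz": -124,"twist": 0,"hand": 0},
    {"dx": 4,"dy": -103,"dz": -126,"twist": 0,"hand": 0},
  ],
)

```text
clock: 39.4
position: [0.5199, -0.2891, 0.0699]
eef_rot: [2.945, 1.092, 0.001]
wrist_force: [0.6, 0.3, -3.0]
opening: 0.0589
grip_force: 45.2
```

Emit:
send_rows(
  increments=[
    {"dx": 0,"dy": 0,"dz": 0,"twist": 0,"hand": 0},
    {"dx": 0,"dy": 0,"dz": -1,"twist": 0,"hand": 0},
    {"dx": 0,"dy": 0,"dz": -1,"twist": 0,"hand": 0},
  ],
)

```text
clock: 39.7
position: [0.5201, -0.2897, 0.0696]
eef_rot: [2.944, 1.09, 0.002]
wrist_force: [-0.8, 1.1, 1.0]
opening: 0.0589
grip_force: 45.4
```

Emit:
send_rows(
  increments=[
    {"dx": 0,"dy": 0,"dz": 0,"twist": 0,"hand": 1},
    {"dx": 0,"dy": 0,"dz": 0,"twist": 0,"hand": 1},
    {"dx": 0,"dy": 0,"dz": 0,"twist": 0,"hand": 1},
    {"dx": 0,"dy": 0,"dz": 0,"twist": 0,"hand": 1},
    {"dx": 0,"dy": 0,"dz": 20,"twist": 0,"hand": 1},
    {"dx": 0,"dy": 0,"dz": 60,"twist": 0,"hand": 1},
    {"dx": 0,"dy": 0,"dz": 105,"twist": 0,"hand": 1},
    {"dx": 0,"dy": 5,"dz": 137,"twist": 0,"hand": 1},
    {"dx": 3,"dy": 25,"dz": 137,"twist": 0,"hand": 1},
    {"dx": 10,"dy": 60,"dz": 137,"twist": 0,"hand": 1},
  ],
)

```text
clock: 40.7
position: [0.5296, -0.2305, 0.2068]
eef_rot: [2.945, 1.086, 0.003]
wrist_force: [0.0, 0.2, -0.7]
opening: 0.0853
grip_force: 0.0
```

Emit:
send_rows(
  increments=[
    {"dx": 9,"dy": 45,"dz": 0,"twist": 0,"hand": 1},
    {"dx": 18,"dy": 90,"dz": 0,"twist": 0,"hand": 1},
    {"dx": 27,"dy": 135,"dz": 0,"twist": 0,"hand": 1},
    {"dx": 36,"dy": 180,"dz": 0,"twist": -2,"hand": 1},
    {"dx": 45,"dy": 225,"dz": 0,"twist": -4,"hand": 1},
    {"dx": 54,"dy": 270,"dz": 0,"twist": -6,"hand": 1},
    {"dx": 63,"dy": 315,"dz": 0,"twist": -8,"hand": 1},
    {"dx": 71,"dy": 355,"dz": 0,"twist": -10,"hand": 1},
    {"dx": 77,"dy": 385,"dz": 0,"twist": -10,"hand": 1},
    {"dx": 78,"dy": 393,"dz": 0,"twist": -10,"hand": 1},
  ],
)

```text
clock: 41.7
position: [0.6074, 0.1667, 0.2049]
eef_rot: [-3.028, -0.835, 0.0]
wrist_force: [-0.7, 0.3, -0.5]
opening: 0.0851
grip_force: 0.0
```

```bash
python3 look.py wrist top; python3 -c "
from h import *
a,_=cam('top'); b,_=cam('side'); save('tray6',np.hstack([cv2.resize(a[225:335,405:525],(400,367)),cv2.resize(b[140:260,310:440],(400,367))]))"
```

```text
[0.607367   0.16666491 0.20487783] [-3.02797646e+00 -8.35355096e-01  3.85079348e-04] 41.7 0.08513553861474812
wrist
(0, 166, 65, 91) 0.087 [0.5097 0.356  0.034 ]
(0, 166, 65, 91) 0.107 [0.522  0.3444 0.0314]
(286, 190, 92, 89) 0.087 [0.6085 0.1631 0.0333]
(286, 190, 92, 89) 0.107 [0.6133 0.1663 0.0308]
top
(161, 229, 26, 25) 0.087 [0.5259 0.3575 0.0315]
(161, 229, 26, 25) 0.107 [0.5217 0.3513 0.031 ]
(438, 236, 27, 26) 0.087 [ 0.5235 -0.2929  0.0314]
(438, 236, 27, 26) 0.107 [ 0.5194 -0.2876  0.0309]
(466, 293, 29, 28) 0.087 [ 0.3908 -0.3553  0.0333]
(466, 293, 29, 28) 0.107 [ 0.3891 -0.3489  0.0327]
(480, 243, 27, 24) 0.087 [ 0.5122 -0.3922  0.033 ]
(480, 243, 27, 24) 0.107 [ 0.5083 -0.3851  0.0324]
```

View pics/tray6.png

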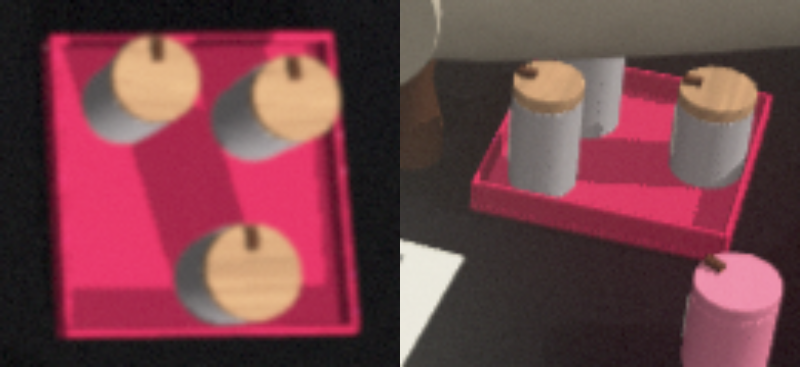

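Tray crop: all three stand upright. B is upper left, D upper right, and the nudged C lower right near the wall, with its lid at (253,272). The lower-left space is free for A.

Emit:
send_rows(
  increments=[
    {"dx": 0,"dy": 0,"dz": -40,"twist": 0,"hand": 1},
    {"dx": 0,"dy": 0,"dz": -80,"twist": 0,"hand": 1},
    {"dx": 0,"dy": 0,"dz": -120,"twist": 0,"hand": 1},
    {"dx": 0,"dy": 0,"dz": -145,"twist": 0,"hand": 1},
    {"dx": 0,"dy": 0,"dz": -157,"twist": 0,"hand": 1},
    {"dx": 0,"dy": 0,"dz": -157,"twist": 0,"hand": 1},
    {"dx": 0,"dy": 0,"dz": -157,"twist": 0,"hand": 0},
    {"dx": 0,"dy": 0,"dz": -157,"twist": 0,"hand": 0},
    {"dx": 0,"dy": 0,"dz": -157,"twist": 0,"hand": 0},
    {"dx": 0,"dy": 0,"dz": -157,"twist": 0,"hand": 0},
  ],
  force=40,
)

```text
clock: 42.9
position: [0.6089, 0.1637, 0.051]
eef_rot: [3.029, 0.83, 0.007]
wrist_force: [0.3, -0.1, 6.7]
opening: 0.065
grip_force: 45.9
```

Emit:
send_rows(
  increments=[
    {"dx": 0,"dy": 0,"dz": 25,"twist": 0,"hand": 0},
    {"dx": 0,"dy": 0,"dz": 65,"twist": 0,"hand": 0},
    {"dx": -5,"dy": -5,"dz": 105,"twist": 0,"hand": 0},
    {"dx": -25,"dy": -25,"dz": 130,"twist": 0,"hand": 0},
    {"dx": -48,"dy": -60,"dz": 130,"twist": 0,"hand": 0},
    {"dx": -70,"dy": -100,"dz": 130,"twist": 0,"hand": 0},
    {"dx": -88,"dy": -140,"dz": 130,"twist": 0,"hand": 0},
    {"dx": -103,"dy": -180,"dz": 130,"twist": 0,"hand": 0},
    {"dx": -116,"dy": -220,"dz": 130,"twist": 0,"hand": 0},
    {"dx": -128,"dy": -260,"dz": 130,"twist": 0,"hand": 0},
  ],
)

```text
clock: 43.9
position: [0.4784, -0.0978, 0.1784]
eef_rot: [3.03, 0.83, -0.0]
wrist_force: [0.4, -0.6, -3.8]
opening: 0.0646
grip_force: 46.4
```

Emit:
send_rows(
  increments=[
    {"dx": -10,"dy": -40,"dz": 0,"twist": 0,"hand": 0},
    {"dx": -20,"dy": -80,"dz": 0,"twist": 0,"hand": 0},
    {"dx": -32,"dy": -120,"dz": 0,"twist": 0,"hand": 0},
    {"dx": -42,"dy": -155,"dz": 0,"twist": 0,"hand": 0},
    {"dx": -47,"dy": -175,"dz": 0,"twist": 0,"hand": 0},
    {"dx": -48,"dy": -182,"dz": 0,"twist": 0,"hand": 0},
    {"dx": -48,"dy": -182,"dz": -20,"twist": 0,"hand": 0},
    {"dx": -48,"dy": -182,"dz": -45,"twist": 0,"hand": 0},
    {"dx": -48,"dy": -182,"dz": -70,"twist": 0,"hand": 0},
    {"dx": -48,"dy": -182,"dz": -90,"twist": 0,"hand": 0},
  ],
)

```text
clock: 44.9
position: [0.4313, -0.2773, 0.0867]
eef_rot: [-3.028, -0.831, 0.001]
wrist_force: [-0.2, -0.7, -3.0]
opening: 0.065
grip_force: 46.5
```

```bash
python3 look.py top wrist
```

```text
[ 0.43129012 -0.27733792  0.08674149] [-3.02829318e+00 -8.30970097e-01  1.16402851e-03] 44.9 0.06496945324582434
top
(161, 228, 26, 26) 0.087 [0.5262 0.3574 0.0318]
(161, 228, 26, 26) 0.107 [0.522  0.3511 0.0312]
(466, 295, 22, 24) 0.087 [ 0.3893 -0.35    0.0292]
(466, 295, 22, 24) 0.107 [ 0.3876 -0.3437  0.0287]
wrist
(227, 260, 203, 183) 0.087 [ 0.4136 -0.2938  0.0497]
(227, 260, 203, 183) 0.107 [ 0.4252 -0.286   0.0426]
(232, 388, 92, 59) 0.087 [ 0.3798 -0.2814  0.0228]
(232, 388, 92, 59) 0.107 [ 0.3963 -0.2753  0.0195]
(413, 29, 214, 210) 0.087 [ 0.5228 -0.2981  0.0366]
(413, 29, 214, 210) 0.107 [ 0.5186 -0.2898  0.0313]
(482, 441, 29, 39) 0.087 [ 0.4073 -0.3794  0.0123]
(482, 441, 29, 39) 0.107 [ 0.4198 -0.3592  0.0106]
(613, 263, 27, 104) 0.087 [ 0.4935 -0.3824  0.0234]
(613, 263, 27, 104) 0.107 [ 0.4936 -0.3618  0.02  ]
```

Emit:
send_rows(
  increments=[
    {"dx": 0,"dy": 0,"dz": -15,"twist": 0,"hand": 0},
    {"dx": 0,"dy": 0,"dz": -26,"twist": 0,"hand": 0},
    {"dx": 0,"dy": 0,"dz": -33,"twist": 0,"hand": 0},
    {"dx": 0,"dy": 0,"dz": -35,"twist": 0,"hand": 0},
    {"dx": 0,"dy": 0,"dz": -37,"twist": 0,"hand": 0},
    {"dx": 0,"dy": 0,"dz": -37,"twist": 0,"hand": 0},
  ],
)

```text
clock: 45.6
position: [0.4317, -0.2784, 0.0531]
eef_rot: [3.03, 0.83, 0.0]
wrist_force: [-5.2, 3.5, 5.3]
opening: 0.0649
grip_force: 47.1
```

Emit:
send_rows(
  increments=[
    {"dx": 0,"dy": 0,"dz": 0,"twist": 0,"hand": 1},
    {"dx": 0,"dy": 0,"dz": 0,"twist": 0,"hand": 1},
    {"dx": 0,"dy": 0,"dz": 0,"twist": 0,"hand": 1},
    {"dx": 0,"dy": 0,"dz": 0,"twist": 0,"hand": 1},
    {"dx": 0,"dy": 0,"dz": 20,"twist": 0,"hand": 1},
    {"dx": 0,"dy": 0,"dz": 60,"twist": 0,"hand": 1},
    {"dx": 0,"dy": 0,"dz": 105,"twist": 0,"hand": 1},
    {"dx": 0,"dy": 0,"dz": 145,"twist": 0,"hand": 1},
    {"dx": 0,"dy": 20,"dz": 165,"twist": 0,"hand": 1},
    {"dx": 0,"dy": 55,"dz": 170,"twist": 0,"hand": 1},
  ],
)

```text
clock: 46.6
position: [0.4322, -0.2246, 0.2247]
eef_rot: [3.027, 0.825, 0.006]
wrist_force: [0.2, 0.8, 0.6]
opening: 0.0855
grip_force: 0.0
```

Emit:
send_rows(
  increments=[
    {"dx": 0,"dy": 40,"dz": 0,"twist": 0,"hand": 1},
    {"dx": 0,"dy": 85,"dz": 0,"twist": 0,"hand": 1},
    {"dx": 0,"dy": 130,"dz": 0,"twist": 0,"hand": 1},
    {"dx": 0,"dy": 175,"dz": 0,"twist": 0,"hand": 1},
    {"dx": 0,"dy": 220,"dz": 0,"twist": 0,"hand": 1},
    {"dx": 0,"dy": 260,"dz": 0,"twist": 0,"hand": 1},
    {"dx": 0,"dy": 280,"dz": 0,"twist": 0,"hand": 1},
    {"dx": 0,"dy": 280,"dz": 0,"twist": 0,"hand": 1},
    {"dx": 0,"dy": 280,"dz": 0,"twist": 0,"hand": 1},
  ],
)

```text
clock: 47.5
position: [0.4315, 0.0564, 0.2213]
eef_rot: [3.029, 0.831, -0.0]
wrist_force: [-0.2, -0.9, -1.2]
opening: 0.0855
grip_force: 0.0
```

```bash
python3 look.py top; python3 -c "
from h import *
a,_=cam('top'); b,_=cam('side'); save('tray7',np.hstack([cv2.resize(a[150:335,155:525],(500,250)),cv2.resize(b[140:260,310:440],(271,250))]))"
```

```text
[0.43150691 0.05635777 0.22133343] [ 3.02908448e+00  8.31268719e-01 -5.81663765e-05] 47.5 0.08551666284897741
top
(161, 229, 26, 25) 0.087 [0.5264 0.357  0.0314]
(161, 229, 26, 25) 0.107 [0.5223 0.3507 0.0308]
(431, 274, 28, 28) 0.087 [ 0.4326 -0.2756  0.0335]
(431, 274, 28, 28) 0.107 [ 0.4301 -0.2706  0.0329]
(438, 236, 26, 26) 0.087 [ 0.5234 -0.2929  0.0313]
(438, 236, 26, 26) 0.107 [ 0.5193 -0.2876  0.0308]
(466, 293, 29, 28) 0.087 [ 0.3907 -0.3553  0.0332]
(466, 293, 29, 28) 0.107 [ 0.3889 -0.3489  0.0327]
(480, 243, 27, 24) 0.087 [ 0.5122 -0.3916  0.0325]
(480, 243, 27, 24) 0.107 [ 0.5083 -0.3846  0.0319]
```

View pics/tray7.png

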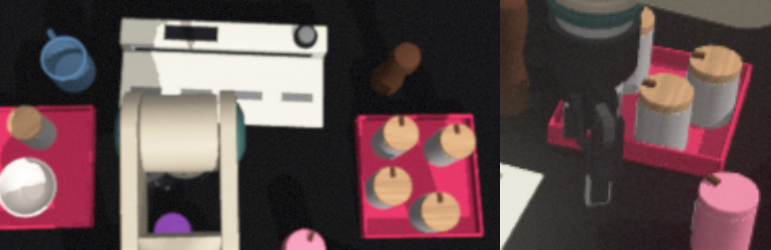

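All four stand upright on the right-hand tray's floor. The mug, mill, bowl and plain canister have not moved, and the arm is touching nothing.

```bash
python3 -c "
from plant import job_done
print(job_done())"
```

```text
the job is handed in; nothing more can be done
None
```

I stood all four labelled canisters on the scanner row facing the window, pressed the scan button right down, put all four upright in the tray that was empty at the start, and handed the job in; no verdict came back.

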